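# Glaze check and lidding of jars at a pottery stall

## Task

Check the glaze of the jars on the potter's table: press the gauge's button fully down and let it up to start a record, take the probe from its stand and touch its tip on the centre of the steel reference disc, then, still holding it, on the brown test spot inside each jar, from the smallest jar to the largest, resting it on each point for a full second. Hang the probe back in its stand, put on every jar the lid of its own size so that it sits fully home and level, and finally press the button fully down and release it again to close the record. There may be fewer jars than lids, in which case a lid is left over; do not disturb the other things on the table.

Things in the scene. Friction and masses are not known exactly. Their poses are not given: they have to be found in the camera images.
- button (a joint): travel of the spring push button on the gauge's console: 0 up, 0.006 m fully down (about 5 N); it springs back
- button_top (a point): centre of the top of that button, a grey round cap 26 mm across in a black housing near the console's front edge; it is pressed straight down
- gauge: the glaze gauge, fixed to the table: a grey console 130 x 160 mm, 30 mm high, its front (low x side) towards the robot at yaw 0. Origin: centre of its underside. It carries the button, a steel reference disc and, at its rear left (+x, +y), an open aluminium stand 50 x 50 mm, its top 112 mm above the table; the probe in it rises to 160 mm
- stand_hole (a point): centre of the 20 mm hole in the stand's top plate, at the plate's upper face; the probe hangs in it by its collar
- ref_point (a point): centre of the top of the steel reference disc, 24 mm across, 33 mm above the table, at the console's front left corner
- probe: the gauge's probe, loose, standing in the stand at the start. Origin: centre of the underside of its collar; z points up along the probe. Above: collar 32 mm across, 4 mm thick, then a square black grip 22 x 22 mm from 4 to 48 mm above the origin, sides along its x and y; below: steel shaft 12 mm thick, tapering to a 6 mm tip 70 mm below the origin
- probe_tip (a point): the end of the probe's tip, 70 mm below the probe's origin along its axis
- jar_small: the small open round jar of green-grey glazed ware: 68 mm across, 40 mm high, wall 5 mm, floor 6 mm thick, loose. Origin: centre of its underside, z up. May be absent
- spot_small (a point): centre of the bare-clay test spot, a brown dot 14 mm across on the inner floor of the small jar, 11 mm off the jar's axis (along its x), 6 mm above its underside
- lid_small: the small jar's loose lid: a disc 68 mm across with a round knob 20 mm across on top and a tapered plug below, 6 mm deep, up to 52 mm across (3 mm clear all round in the jar). Origin: centre of the plug's underside, z up; disc from 6 to 12 mm, knob from 12 to 38 mm above it. On its jar the origin lies 34 mm above the jar's. A spare if its jar is absent
- jar_medium: the medium open round jar of green-grey glazed ware: 82 mm across, 50 mm high, wall 5 mm, floor 6 mm thick, loose. Origin: centre of its underside, z up. May be absent
- spot_medium (a point): centre of the bare-clay test spot, a brown dot 14 mm across on the inner floor of the medium jar, 11 mm off the jar's axis (along its x), 6 mm above its underside
- lid_medium: the medium jar's loose lid: a disc 82 mm across with a round knob 20 mm across on top and a tapered plug below, 6 mm deep, up to 66 mm across (3 mm clear all round in the jar). Origin: centre of the plug's underside, z up; disc from 6 to 12 mm, knob from 12 to 38 mm above it. On its jar the origin lies 44 mm above the jar's. A spare if its jar is absent
- jar_large: the large open round jar of green-grey glazed ware: 96 mm across, 60 mm high, wall 5 mm, floor 6 mm thick, loose. Origin: centre of its underside, z up. May be absent
- spot_large (a point): centre of the bare-clay test spot, a brown dot 14 mm across on the inner floor of the large jar, 11 mm off the jar's axis (along its x), 6 mm above its underside
- lid_large: the large jar's loose lid: a disc 96 mm across with a round knob 20 mm across on top and a tapered plug below, 6 mm deep, up to 80 mm across (3 mm clear all round in the jar). Origin: centre of the plug's underside, z up; disc from 6 to 12 mm, knob from 12 to 38 mm above it. On its jar the origin lies 54 mm above the jar's. A spare if its jar is absent
- tea_bowl: bystander, not to be disturbed: a small bowl, 90 mm across
- paper_cup: bystander, not to be disturbed: a paper cup, 110 mm high
- water: bystander, not to be disturbed: a water bottle, 200 mm high
- sponge: bystander, not to be disturbed: a yellow sponge 110 x 70 x 40 mm
- brush: bystander, not to be disturbed: a brush 180 mm long
- trimmer: bystander, not to be disturbed: a flat wooden modelling stick 150 mm long
Not all that is in view belongs to the job. Leave any pink or red look-alike of the lid_medium alone.

How it is judged (in metres and radians):
On the way, in this order (a step that is already met when the one before it is completed fails the run):
1. press the button fully down (value of joint button above 0.0048 m), for 0.1 s.
2. let it come up again (value of joint button below 0.0015 m), for 0.1 s.
3. touch the held probe's tip on the reference disc, within 8 mm of its centre, for a second (distance between probe_tip and ref_point below 0.008 m and contact force between probe and gauge above 0.3 N and distance between the grasp point and ref_point below 0.14 m), for 0.8 s.
4. touch the held probe's tip on the test spot of the small jar, within 8 mm of its centre, for a second (distance between probe_tip and spot_small below 0.008 m and contact force between probe and jar_small above 0.3 N and distance between the grasp point and spot_small below 0.14 m), for 0.8 s.
5. touch the held probe's tip on the test spot of the medium jar, within 8 mm of its centre, for a second (distance between probe_tip and spot_medium below 0.008 m and contact force between probe and jar_medium above 0.3 N and distance between the grasp point and spot_medium below 0.14 m), for 0.8 s.
6. touch the held probe's tip on the test spot of the large jar, within 8 mm of its centre, for a second (distance between probe_tip and spot_large below 0.008 m and contact force between probe and jar_large above 0.3 N and distance between the grasp point and spot_large below 0.14 m), for 0.8 s.
7. hang the probe upright in its stand and let go (distance between probe and stand_hole below 0.007 m and angle between probe's own z axis and vertical below 0.12 rad and contact force between the fingers and probe below 0.1 N), for 0.3 s.
8. every jar has its own lid fully seated (horizontal distance between lid_small and jar_small below 0.006 m and z of lid_small in the frame of jar_small between 0.031 and 0.037 m and angle between the z axis of lid_small and the z axis of jar_small, either way round below 0.12 rad and angle between each of jar_small, jar_medium, jar_large's own z axis and vertical below 0.12 rad and horizontal distance between lid_medium and jar_medium below 0.006 m and z of lid_medium in the frame of jar_medium between 0.041 and 0.047 m and angle between the z axis of lid_medium and the z axis of jar_medium, either way round below 0.12 rad and horizontal distance between lid_large and jar_large below 0.006 m and z of lid_large in the frame of jar_large between 0.051 and 0.057 m and angle between the z axis of lid_large and the z axis of jar_large, either way round below 0.12 rad), for 0.3 s.
9. press the button fully down again (value of joint button above 0.0048 m), for 0.1 s.
At the end, for the whole second after the job is handed in: The probe hangs upright in its stand (origin within 7 mm of the hole's centre, tilt under 0.12 rad), every jar present stands upright with its own lid seated (centres within 6 mm, height within 3 mm, tilt under 0.12 rad), the button is up (under 1.5 mm) and everything is at rest (all of step 8 and distance between probe and stand_hole below 0.007 m and angle between probe's own z axis and vertical below 0.12 rad and value of joint button below 0.0015 m and linear speed of each of jar_small, lid_small, jar_medium, lid_medium, jar_large, lid_large, probe below 0.02 m/s); the robot touches nothing.
It fails at once if a bystander is pushed more than 40 mm from its place (distance of any of tea_bowl, paper_cup, water, sponge, brush, trimmer from where it was at the start of the episode above 0.04 m).
Of jar_small, jar_medium, jar_large only 2 to 3 are there at a start; the rules pass over those that are not, and their reading is None.
At some moment in a run one of jar_small, jar_medium, jar_large may be knocked a few centimetres aside while the robot is not near it.
It also fails if it takes over 208 s, if anything falls off the work surface, if the arm or the gripper's body presses on something with over 40 N, if the wrist force passes 120 N, or if a joint passes its speed limit or range.

## Robot

A 6-joint arm with a two-finger parallel gripper is mounted at the origin on the work surface. World frame = base frame: x ahead of the robot, y to its left, z up, the work surface at z = 0. Lengths are in mm, angles in rad, forces in N, time in s.
With the tool pointing down it reaches from about 350 to 775 mm from the base axis. Payload 5.5 kg.
Tool frame: the origin (TCP) lies where the fingers leave the gripper's body, on its centre line; the fingertips stand 73 mm ahead of it and the grasp point (between the pads) lies robot.hold_point_z ahead of it (robot.hold_point_z is the distance from the TCP to the grasp point, in mm); z points along the fingers, y is the line along which they close (so a half turn about z gives the same grasp; the last joint's range is limited). The gripper opens to 85 mm and grips with 20 to 120 N. Pads are 22 mm wide; open, the fingers measure 114 mm over their backs; the gripper's body (76 mm by 85 mm) begins 54 mm behind the grasp point. The pads swing forward as they close: fully open they stand 13 mm farther back than shut.
Start: joints at [1.093, 0.313, 0.046, 1.304, 0, 1.431], TCP at [190.585, 542.532, 303.923] pointing down, gripper open.
Joint ranges: [-2.76, 2.76], [-0.86, 1.69], [-1.03, 1.26], [-2.2, 2.34], [-1.47, 1.5], [-3.14, 3.14]. Speed limits (rad/s): [2.57, 2.57, 3.14, 3.14, 3.14, 3.14].

## Interface

Orientations are given as a 3x3 rotation matrix whose columns are the frame's x, y, z axes.
In Python, from plant import robot gives the robot as it stands.
- The arm moves only by the shell command python3 -m handwheel 'ROWS' [FORCE]. ROWS is JSON, a list of rows, each a list of 7 numbers: the opening, from 0 (shut) to 1 (fully open), then the shift along the tool's x, y, z in cm, then the turn, a rotation vector about the tool's x, y, z in rad. In form: [[hand, x, y, z, rx, ry, rz], ...]. A call has exactly 10 rows; each row shifts and turns the commanded pose from where the row before left it, along the tool's axes as they then stand; what a row does not reach is not made up. A row lasts 1/12 s, in which the tool goes at most 41.7 mm and 7.16 degrees, less where a joint would pass 70% of its speed; a pose out of reach is approached as far as the arm can. A call with a gripper value outside its range is refused whole. The fingers move at their own pace and stop on an object; FORCE is the grip in N (left out, the last holds). Time passes only in rows, so rows that do not move let the fingers close, or fill a call up. It gives the time, the measured TCP pose, the force, the opening and the grip force at its end, in the units of the state.
- robot.sense(): the state, without advancing time (a new reading comes with each control period).
- robot.get_image(name): name is "scene" or "top" or "wrist"; returns a dict with "color" (384x512x3 uint8, red, green, blue), "fx", "fy", "cx", "cy" (pixels), "dist_coeffs" ([k1, k2, p1, p2, k3] as OpenCV has them; the pictures are not rectified), "rvec" (rotation vector, rad) and "tvec" (3), from world to camera coordinates, as OpenCV has them; the wrist camera has in their place "T_tool_cam" (4x4, takes a point from camera to tool coordinates, whose origin is the TCP and whose axes are the flange's). Camera axes: x right, y down, z forward; pixel columns grow to the right and rows downward; lengths in mm; the calibration is good to about 2 mm. A picture is of the moment at which its call begins: read the wrist's pose just before it. There is no depth.
- robot.hand_in(): hands the job in; it is judged then, once.
The state is a dict: "clock": time; "joint_positions": joint angles; "joint_vel": joint speeds; "effort": joint torques, N m; "tcp_pos": TCP position; "tool_rot": TCP orientation; "contact_force": force on the tool from outside, world axes, zero at the start; "ft_torque": the same for the moment, N m; "finger_gap": finger opening in mm; "grip_force": force on a finger pad.
Only numpy, scipy, OpenCV 4.12 (cv2) and the standard library are available. Lean on these libraries where they do the work, as an engineer would, in place of code of your own. Each camera call takes 0.05 s, during which the arm holds its last target. There are 200 camera calls.

## Working session

There is one attempt and no reset: what is moved stays moved. The work goes in short steps, Python scripts to look and compute and a shell command to move; the robot and the scene stay as the last step left them, time stands still between calls to the robot, and variables do not carry over. Pictures are saved under pics/ and viewed, at most 14 in all, crops included, and the job is handed in when it is done.

```bash
ls; mkdir -p pics; python3 - <<'E'
from plant import robot
import cv2,numpy as np
s=robot.sense();print(s,robot.hold_point_z)
for n in("top","scene","wrist"):
    im=robot.get_image(n);cv2.imwrite(f"pics/{n}0.png",im["color"][:,:,::-1]);print(n,{k:np.round(v,3).tolist() for k,v in im.items() if k!="color"})
E
```

```text
pics
{'clock': 0.0, 'joint_positions': array([1.09338603e+00, 3.13984644e-01, 4.49671315e-02, 1.30362294e+00,
       1.11635369e-05, 1.43118275e+00]), 'joint_vel': array([-2.86637737e-05, -9.98806278e-04,  2.86086967e-04, -6.85627432e-04,
        5.54816884e-04, -2.70171036e-04]), 'effort': array([-6.10311963e-04, -4.80616379e+01,  2.98539448e+01,  1.92022260e-02,
       -2.31421045e-04,  1.30131980e-06]), 'tcp_pos': array([190.39152261, 542.14690015, 303.01288907]), 'tool_rot': array([[-9.43487024e-01,  3.31408361e-01, -8.57256995e-04],
       [ 3.31409361e-01,  9.43485649e-01, -1.63280390e-03],
       [ 2.67684808e-04, -1.82463229e-03, -9.99998300e-01]]), 'contact_force': array([-0.54783628,  0.05413938,  0.03049561]), 'ft_torque': array([ 0.04282847, -0.03983752, -0.03405178]), 'grip_force': 0.0, 'finger_gap': 85.6141892780468} 53.900000000000006
top {'fx': 464.593, 'fy': 464.593, 'cx': 259.328, 'cy': 192.458, 'dist_coeffs': [-0.088, 0.0, 0.0, 0.0, 0.0], 'rvec': [2.183, -2.162, 0.094], 'tvec': [57.477, 541.76, 1352.756]}
scene {'fx': 486.788, 'fy': 486.788, 'cx': 258.573, 'cy': 187.392, 'dist_coeffs': [-0.102, 0.0, 0.0, 0.0, 0.0], 'rvec': [2.448, 0.596, -0.201], 'tvec': [-499.474, -112.147, 1563.066]}
wrist {'fx': 316.959, 'fy': 316.959, 'cx': 256.295, 'cy': 191.383, 'dist_coeffs': [-0.034, 0.0, 0.0, 0.0, 0.0], 'T_tool_cam': [[0.0, -0.951, -0.31, 79.822], [1.0, 0.001, -0.001, -1.502], [0.001, -0.31, 0.951, -69.639], [0.0, 0.0, 0.0, 1.0]]}
```

```bash
python3 - <<'E'
import cv2
for n in("top","scene"):
    cv2.imwrite(f"pics/{n}0b.png",cv2.resize(cv2.imread(f"pics/{n}0.png"),(800,600),interpolation=cv2.INTER_CUBIC))
E
```

```text
(no output)
```

View pics/top0b.png

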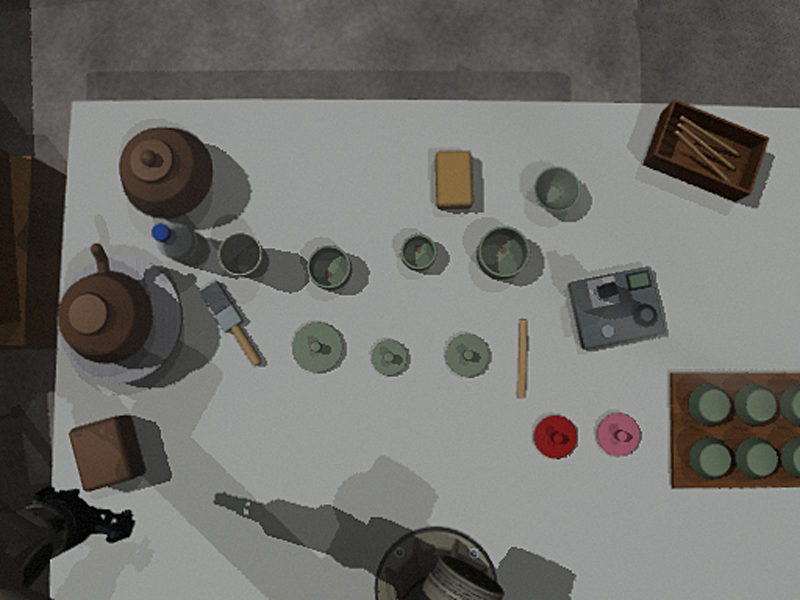

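View pics/scene0b.png

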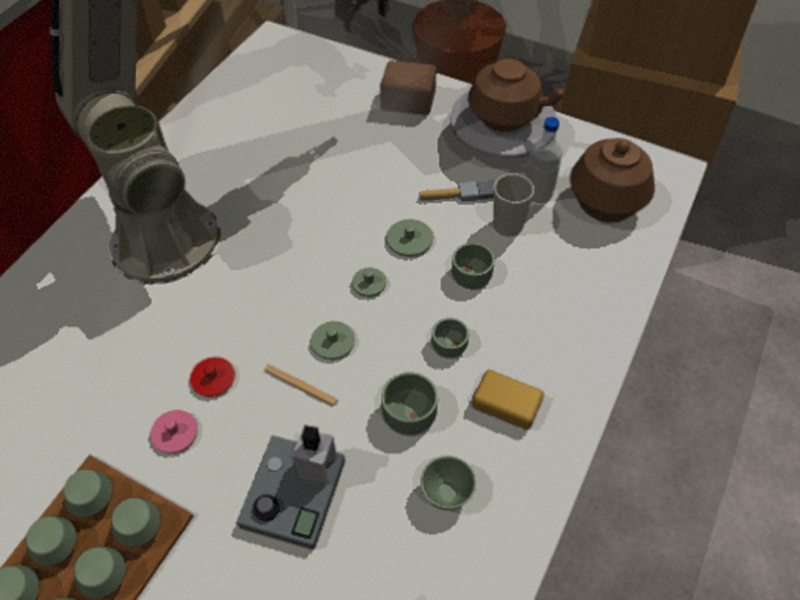

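Both views show three jars (in 800-px top view): medium (330,268), small (418,252) and large (502,252). The lids are large (319,347), small (390,357) and medium (467,355), the gauge is near (617,308), and the red and pink look-alikes are at (556,437) and (619,435).

```bash
cat > h.py <<'E'
import cv2,numpy as np
from plant import robot
def cam(im,s=None):
    K=np.array([[im["fx"],0,im["cx"]],[0,im["fy"],im["cy"]],[0,0,1]])
    if "rvec" in im: R=cv2.Rodrigues(np.array(im["rvec"],float))[0];t=np.array(im["tvec"],float).ravel()
    else:
        T=np.eye(4);T[:3,:3]=s["tool_rot"];T[:3,3]=s["tcp_pos"]
        M=np.linalg.inv(T@np.array(im["T_tool_cam"]));R=M[:3,:3];t=M[:3,3]
    return K,np.array(im["dist_coeffs"],float),R,t
def p2w(c,uv,z):
    K,d,R,t=c
    n=cv2.undistortPoints(np.array(uv,float).reshape(1,1,2),K,d)[0,0]
    D=R.T@np.array([n[0],n[1],1]);C=-R.T@t
    return C+D*(z-C[2])/D[2]
def w2p(c,X):
    K,d,R,t=c
    return cv2.projectPoints(np.array(X,float).reshape(-1,1,3),cv2.Rodrigues(R)[0],t,K,d)[0].reshape(-1,2)
def wrist(name):
    s=robot.sense();im=robot.get_image("wrist");cv2.imwrite(f"pics/{name}.png",im["color"][:,:,::-1])
    np.savez(f"pics/{name}.npz",s=s,im={k:v for k,v in im.items() if k!="color"})
    return cam(im,s)
def load(name):
    f=np.load(f"pics/{name}.npz",allow_pickle=True);return cam(f["im"].item(),f["s"].item())
def top(name):
    im=robot.get_image("top");cv2.imwrite(f"pics/{name}.png",im["color"][:,:,::-1]);return cam(im)
def rel(target_tcp,s=None):
    "shift in tool axes, cm"
    s=s or robot.sense();return np.round(s["tool_rot"].T@(np.array(target_tcp)-s["tcp_pos"])/10,2)
E
python3 - <<'E'
from h import *
c=top("top1")
k=512/800
for n,u,v,z in [("jM",330,268,50),("jS",418,252,40),("jL",502,252,60),("lL",319,347,12),("lS",390,357,12),("lM",467,355,12),("gauge",617,308,30),("button",647,314,36),("ref",607,331,33),("stand",605,290,112),("cup",240,253,110),("bowl",557,187,50),("trim",522,358,5)]:
    print(n,np.round(p2w(c,(u*k,v*k),z)),end="; ")
im=cv2.imread("pics/top1.png")
cv2.imwrite("pics/crA.png",cv2.resize(im[135:260,180:440],(780,375),interpolation=cv2.INTER_CUBIC))
E
```

```text
jM [599. 204.  50.]; jS [632.  39.  40.]; jL [ 631. -117.   60.]; lL [452. 226.  12.]; lS [435.  91.  12.]; lM [440. -56.  12.]; gauge [ 531. -340.   30.]; button [ 519. -396.   36.]; ref [ 487. -319.   33.]; stand [ 556. -295.  112.]; cup [617. 361. 110.]; bowl [ 759. -224.   50.]; trim [ 435. -162.    5.];
```

View pics/crA.png

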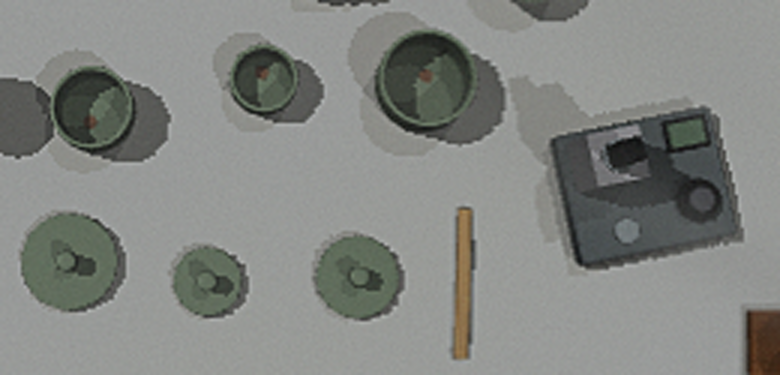

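The crop shows the button at (703,198), the ref disc at (627,229), the probe grip at (627,150), and the spots at M (91,120), S (263,73) and L (426,75). The gauge is yawed about +0.18 rad. I'll rotate the tool to match and fly over to it.

```bash
python3 -m handwheel '[[1,0,0,0,0,0,-0.12],[1,0,0,0,0,0,-0.12],[1,0,0,0,0,0,-0.12],[1,0,0,0,0,0,-0.12],[1,-1.42,-3.68,0,0,0,0],[1,-1.42,-3.68,0,0,0,0],[1,-1.42,-3.68,0,0,0,0],[1,-1.42,-3.68,0,0,0,0],[1,-1.42,-3.68,0,0,0,0],[1,-1.42,-3.68,0,0,0,0]]'
python3 -m handwheel '[[1,-1.42,-3.68,0,0,0,0],[1,-1.42,-3.68,0,0,0,0],[1,-1.42,-3.68,0,0,0,0],[1,-1.42,-3.68,0,0,0,0],[1,-1.42,-3.68,0,0,0,0],[1,-1.42,-3.68,0,0,0,0],[1,-1.42,-3.68,0,0,0,0],[1,0.2,-3.77,0,0,0,0],[1,0.2,-3.77,0,0,0,0],[1,0.2,-3.77,0,0,0,0]]'
python3 -m handwheel '[[0,0.2,-3.77,0,0,0,0],[0,0.2,-3.77,0,0,0,0],[0,0.2,-3.77,0,0,0,0],[0,0.2,-3.77,0,0,0,0],[0,0.2,-3.77,0,0,0,0],[0,0.2,-3.77,0,0,0,0],[0,0.2,-3.77,0,0,0,0],[0,0.2,-3.77,0,0,0,0],[0,0.2,-3.77,0,0,0,0],[0,0,0,0,0,0,0]]'
python3 - <<'E'
from h import *
s=robot.sense();print(s["tcp_pos"],s["tool_rot"])
wrist("w1");im=cv2.imread("pics/w1.png");cv2.imwrite("pics/w1b.png",cv2.resize(im,(800,600),interpolation=cv2.INTER_CUBIC))
E
```

```text
clock: 1.03
tcp_pos: [306.5, 334.4, 303.8]
tool_rot: [[-0.99, -0.142, 0.0], [-0.142, 0.99, 0.0], [-0.0, 0.0, -1.0]]
contact_force: [1.1, 0.3, -0.2]
finger_gap: 85.5
grip_force: 0.0
clock: 1.87
tcp_pos: [451.1, -19.6, 303.7]
tool_rot: [[-0.99, -0.142, -0.0], [-0.142, 0.99, 0.0], [0.0, 0.0, -1.0]]
contact_force: [0.1, -0.1, -0.4]
finger_gap: 85.4
grip_force: 0.0
clock: 2.7
tcp_pos: [481.5, -362.6, 302.3]
tool_rot: [[-0.991, -0.136, 0.0], [-0.136, 0.991, -0.002], [0.0, -0.002, -1.0]]
contact_force: [0.6, -0.0, -0.7]
finger_gap: 0.1
grip_force: 0.0
[ 481.46121318 -362.55577149  302.27621413] [[-9.90665625e-01 -1.36314411e-01  2.39280365e-05]
 [-1.36314107e-01  9.90663010e-01 -2.29474707e-03]
 [ 2.89102476e-04 -2.27658877e-03 -9.99997367e-01]]
```

View pics/w1b.png

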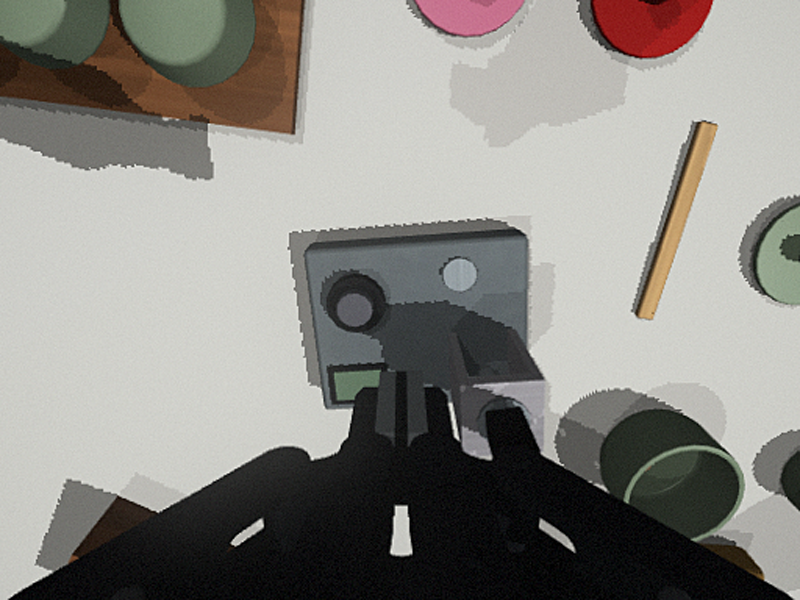

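The wrist view (800 px) shows the button cap at (356,309), the ref disc at (459,274), the stand plate at about x 460–545, y 380–455 and the probe grip at about (510,430). Next I'll combine these with the top view.

```bash
python3 - <<'E'
from h import *
c=load("w1");im=robot.get_image("top");t=cam(im)
k=.64
for n,w,tp in [("but",(356,309),(414.3,201)),("ref",(459,274),(389,211.3))]:
    K=[]
    a=cv2.undistortPoints(np.array([[[w[0]*k,w[1]*k]]],float),c[0],c[1])[0].T
    b=cv2.undistortPoints(np.array([[tp]],float),t[0],t[1])[0].T
    X=cv2.triangulatePoints(np.c_[c[2],c[3]],np.c_[t[2],t[3]],a,b);print(n,(X[:3]/X[3]).ravel().round(1))
    for z in (33,38,45):print(z,p2w(c,(w[0]*k,w[1]*k),z).round(1),p2w(t,tp,z).round(1))
for u in [(460,380),(544,380),(548,455)]: print(u,p2w(c,(u[0]*k,u[1]*k),112).round(1))
print("console",[p2w(c,(u[0]*k,u[1]*k),30).round(1) for u in [(307,250),(526,235),(527,330)]])
print("probe top",p2w(t,(389,185),160))
E
```

```text
but [ 517.5 -391.1   50.4]
33 [ 523.1 -391.4   33. ] [ 519.4 -397.4   33. ]
38 [ 521.3 -391.2   38. ] [ 519.  -395.8   38. ]
45 [ 518.8 -390.8   45. ] [ 518.5 -393.4   45. ]
ref [ 488.1 -321.6   29.7]
33 [ 487. -322.   33.] [ 488.2 -320.8   33. ]
38 [ 485.7 -322.8   38. ] [ 487.9 -319.4   38. ]
45 [ 484.  -323.9   45. ] [ 487.6 -317.5   45. ]
(460, 380) [ 530.1 -322.6  112. ]
(544, 380) [ 523.5 -273.9  112. ]
(548, 455) [ 573.6 -259.5  112. ]
console [array([ 485.2, -430.6,   30. ]), array([ 453.5, -280. ,   30. ]), array([ 523.2, -264.1,   30. ])]
probe top [ 552.36124401 -286.81856946  160.        ]
```

```bash
python3 -m handwheel '[[0,-0.6,-0.7,0,0,0,-0.07],[0,-0.6,-0.7,2,0,0,0],[0,-0.6,-0.7,2.5,0,0,0],[0,-0.6,-0.7,2.5,0,0,0],[0,-0.65,-0.75,2.5,0,0,0],[0,0,0,2.5,0,0,0],[0,0,0,2.5,0,0,0],[0,0,0,2,0,0,0],[0,0,0,0,0,0,0],[0,0,0,0,0,0,0]]'
python3 -m handwheel '[[0,0,0,0.2,0,0,0],[0,0,0,0.2,0,0,0],[0,0,0,0.2,0,0,0],[0,0,0,0.1,0,0,0],[0,0,0,0.1,0,0,0],[0,0,0,0.1,0,0,0],[0,0,0,0.1,0,0,0],[0,0,0,0,0,0,0],[0,0,0,0,0,0,0],[0,0,0,0,0,0,0]]'
python3 - <<'E'
from h import *
wrist("w2");im=cv2.imread("pics/w2.png");cv2.imwrite("pics/w2b.png",cv2.resize(im[80:320,150:470],(800,600),interpolation=cv2.INTER_CUBIC))
E
```

```text
clock: 3.63
tcp_pos: [517.9, -382.9, 138.1]
tool_rot: [[-0.977, -0.212, -0.002], [-0.212, 0.977, 0.002], [0.002, 0.003, -1.0]]
contact_force: [0.0, -0.6, 0.9]
finger_gap: -0.3
grip_force: 0.0
clock: 4.47
tcp_pos: [518.3, -384.9, 128.8]
tool_rot: [[-0.978, -0.211, -0.0], [-0.211, 0.978, 0.0], [0.0, 0.0, -1.0]]
contact_force: [-0.1, -0.7, 0.5]
finger_gap: 0.0
grip_force: 0.0
```

View pics/w2b.png

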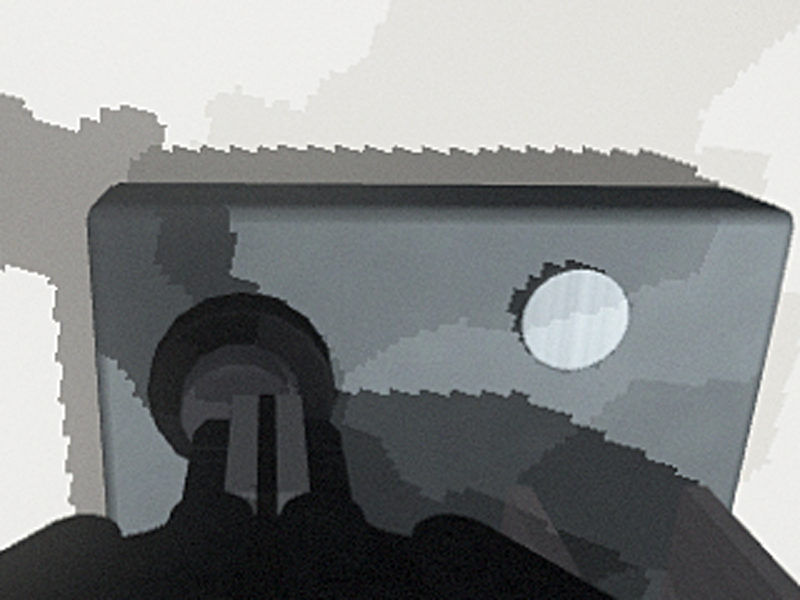

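The tips sit about 5 mm to the +y side of the cap centre, which is at crop (243,398). The disc is at crop (576,320).

```bash
python3 - <<'E'
from h import *
c=load("w2")
print([p2w(c,(150+243*.4,80+398*.4),z).round(1) for z in(40,45,50)],p2w(c,(150+576*.4,80+320*.4),33).round(1))
E
```

```text
[array([ 518.5, -391.3,   40. ]), array([ 516. , -391.6,   45. ]), array([ 513.5, -392. ,   50. ])] [ 487.3 -321.6   33. ]
```

```bash
python3 -m handwheel '[[0,0,-0.4,0,0,0,0],[0,0,0,0.2,0,0,0],[0,0,0,0.2,0,0,0],[0,0,0,0.2,0,0,0],[0,0,0,0.2,0,0,0],[0,0,0,0.2,0,0,0],[0,0,0,0.1,0,0,0],[0,0,0,0.1,0,0,0],[0,0,0,0,0,0,0],[0,0,0,0,0,0,0]]'
```

```text
clock: 5.35
tcp_pos: [519.4, -389.1, 118.6]
tool_rot: [[-0.978, -0.211, 0.001], [-0.211, 0.978, -0.001], [-0.001, -0.002, -1.0]]
contact_force: [-2.2, 1.4, 9.9]
finger_gap: -0.0
grip_force: 5.4
```

```bash
python3 -m handwheel '[[0,0,0,0.1,0,0,0],[0,0,0,0.1,0,0,0],[0,0,0,0.0,0,0,0],[0,0,0,0,0,0,0],[0,0,0,0,0,0,0],[0,0,0,0,0,0,0],[0,0,0,0,0,0,0],[0,0,0,0,0,0,0],[0,0,0,0,0,0,0],[0,0,0,0,0,0,0]]'
```

```text
clock: 6.18
tcp_pos: [519.4, -389.1, 118.4]
tool_rot: [[-0.978, -0.211, 0.002], [-0.211, 0.978, -0.002], [-0.001, -0.003, -1.0]]
contact_force: [-5.1, 2.7, 20.2]
finger_gap: -0.4
grip_force: 10.2
```

The button bottoms out at TCP z of about 118.4. I'll release it, rise, open the gripper and hover over the probe.

```bash
python3 -m handwheel '[[0,0,0,-1,0,0,0],[0,0,0,-1,0,0,0],[0,0,0,-3,0,0,0],[0,0,0,-3.5,0,0,0],[0,0,0,-3.5,0,0,0],[1,0,0,-3.5,0,0,0],[1,-1.3,2.3,0,0,0,0],[1,-1.3,2.3,0,0,0,0],[1,-1.3,2.3,0,0,0,0],[1,-1.4,2.2,0,0,0,0]]' 60
python3 -m handwheel '[[1,0,0,0,0,0,0],[1,0,0,0,0,0,0],[1,0,0,0,0,0,0],[1,0,0,0,0,0,0],[1,0,0,0,0,0,0],[1,0,0,0,0,0,0],[1,0,0,0,0,0,0],[1,0,0,0,0,0,0],[1,0,0,0,0,0,0],[1,0,0,0,0,0,0]]'
python3 - <<'E'
from h import *
wrist("w3");im=cv2.imread("pics/w3.png");cv2.imwrite("pics/w3b.png",cv2.resize(im[140:380,100:420],(800,600),interpolation=cv2.INTER_CUBIC))
E
```

```text
clock: 7.02
tcp_pos: [551.7, -287.5, 269.9]
tool_rot: [[-0.978, -0.21, -0.0], [-0.21, 0.978, 0.001], [0.0, 0.001, -1.0]]
contact_force: [0.3, 0.1, -0.1]
finger_gap: 60.1
grip_force: 0.0
clock: 7.85
tcp_pos: [551.8, -288.8, 269.8]
tool_rot: [[-0.978, -0.21, -0.0], [-0.21, 0.978, 0.0], [-0.0, 0.0, -1.0]]
contact_force: [-0.5, -0.1, -0.3]
finger_gap: 85.1
grip_force: 0.0
```

View pics/w3b.png

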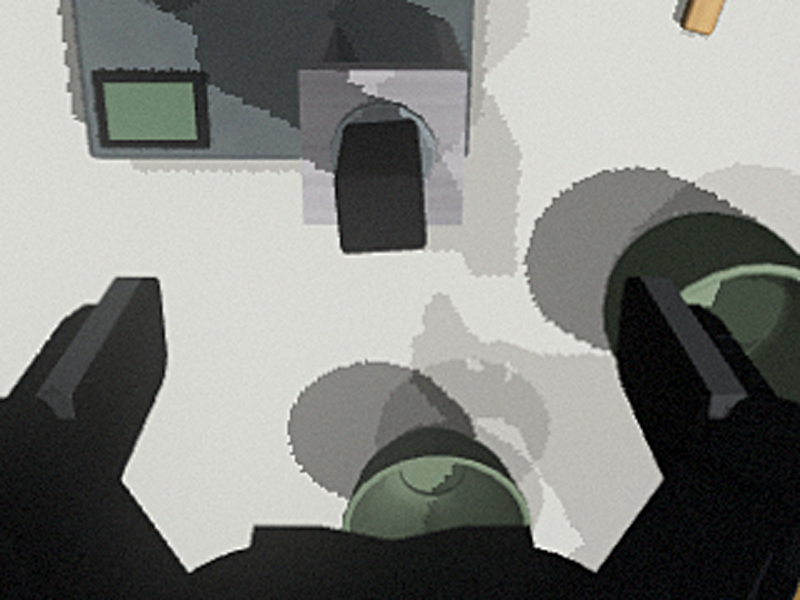

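The wrist crop shows the grip's top face centred at (381,213), turned about 4°, and the plate spanning (300,70)–(461,223).

```bash
python3 - <<'E'
from h import *
c=load("w3")
f=lambda u,z:p2w(c,(100+u[0]*.4,140+u[1]*.4),z).round(1)
print("top",f((381,213),160),[f(u,160) for u in((342,253),(426,247))])
P=[f(u,112) for u in((300,70),(467,70),(461,223),(303,223))];print("plate",P,np.mean(P,0))
s=robot.sense()
print(rel(f((381,213),160)+[0,0,142-160+53.9]))
E
```

```text
top [ 552.3 -292.4  160. ] [array([ 565.1, -299.7,  160. ]), array([ 559. , -279.5,  160. ])]
plate [array([ 533.5, -321.4,  112. ]), array([ 523.2, -273.3,  112. ]), array([ 571.5, -263.3,  112. ]), array([ 582. , -311.8,  112. ])] [ 552.55 -292.45  112.  ]
[ 0.03 -0.37  7.4 ]
```

```bash
python3 -m handwheel '[[1,0,-0.37,0,0,0,-0.08],[1,0,0,1.2,0,0,0],[1,0,0,1.5,0,0,0],[1,0,0,1.5,0,0,0],[1,0,0,1.5,0,0,0],[1,0,0,1.0,0,0,0],[1,0,0,0.7,0,0,0],[1,0,0,0,0,0,0],[1,0,0,0,0,0,0],[0,0,0,0,0,0,0]]' 60
python3 -m handwheel '[[0,0,0,0,0,0,0],[0,0,0,0,0,0,0],[0,0,0,0,0,0,0],[0,0,0,0,0,0,0],[0,0,0,0,0,0,0],[0,0,0,0,0,0,0],[0,0,0,0,0,0,0],[0,0,0,0,0,0,0],[0,0,0,0,0,0,0],[0,0,0,0,0,0,0]]'
```

```text
clock: 8.73
tcp_pos: [553.1, -292.6, 196.8]
tool_rot: [[-0.958, -0.288, 0.001], [-0.288, 0.958, -0.001], [-0.001, -0.001, -1.0]]
contact_force: [0.4, -0.2, -0.3]
finger_gap: 75.4
grip_force: 0.0
clock: 9.57
tcp_pos: [552.8, -292.4, 196.3]
tool_rot: [[-0.958, -0.288, 0.001], [-0.288, 0.958, -0.0], [-0.001, -0.001, -1.0]]
contact_force: [-1.1, 0.4, 4.8]
finger_gap: 21.3
grip_force: 59.1
```

```bash
python3 -m handwheel '[[0,0,0,-1,0,0,0],[0,0,0,-2,0,0,0],[0,0,0,-2,0,0,0],[0,0,0,-2,0,0,0],[0,0,0,-2,0,0,0],[0,0,0,0,0,0,0],[0,1.8,-0.25,0,0,0,0],[0,1.8,-0.25,0,0,0,0],[0,1.8,-0.2,0,0,0,0],[0,1.7,-0.2,0,0,0,0]]'
python3 -m handwheel '[[0,0,0,0,0,0,0],[0,0,0,1.5,0,0,0],[0,0,0,2,0,0,0],[0,0,0,2,0,0,0],[0,0,0,2,0,0,0],[0,0,0,1,0,0,0],[0,0,0,0.4,0,0,0],[0,0,0,0,0,0,0],[0,0,0,0,0,0,0],[0,0,0,0,0,0,0]]'
python3 - <<'E'
from h import *
wrist("w4");im=cv2.imread("pics/w4.png");cv2.imwrite("pics/w4b.png",cv2.resize(im[80:320,150:470],(800,600),interpolation=cv2.INTER_CUBIC))
E
```

```text
clock: 10.4
tcp_pos: [486.1, -321.2, 284.5]
tool_rot: [[-0.958, -0.288, -0.002], [-0.288, 0.958, 0.002], [0.001, 0.002, -1.0]]
contact_force: [-0.7, 0.6, -1.1]
finger_gap: 21.2
grip_force: 58.8
clock: 11.23
tcp_pos: [487.9, -321.8, 198.1]
tool_rot: [[-0.958, -0.288, 0.002], [-0.288, 0.958, -0.001], [-0.001, -0.002, -1.0]]
contact_force: [-0.3, 0.6, -1.3]
finger_gap: 21.1
grip_force: 58.8
```

View pics/w4b.png

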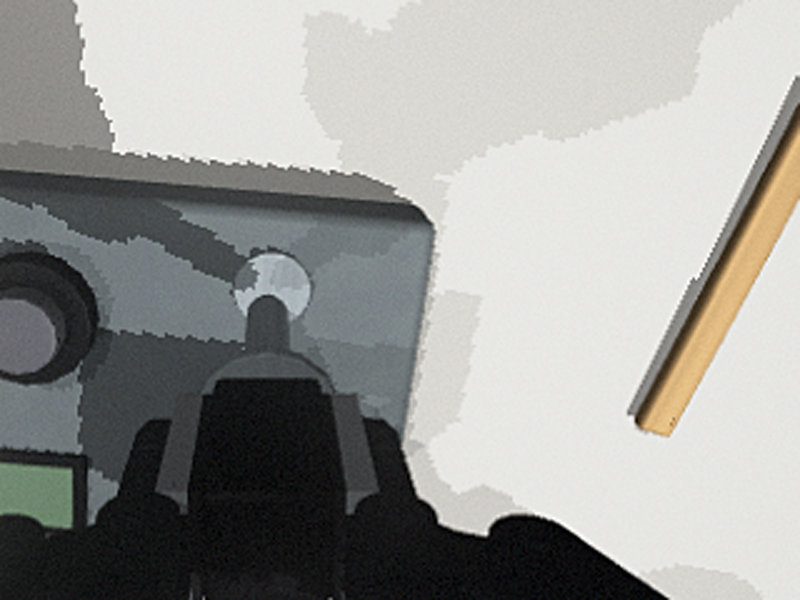

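The tip at about (268,298) is just above the disc centre at (272,289), so it's well aligned. I'll lower it.

```bash
python3 -m handwheel '[[0,0,0,0.3,0,0,0],[0,0,0,0.2,0,0,0],[0,0,0,0.2,0,0,0],[0,0,0,0.1,0,0,0],[0,0,0,0.1,0,0,0],[0,0,0,0.1,0,0,0],[0,0,0,0.1,0,0,0],[0,0,0,0,0,0,0],[0,0,0,0,0,0,0],[0,0,0,0,0,0,0]]'
```

```text
clock: 12.12
tcp_pos: [487.3, -321.4, 187.2]
tool_rot: [[-0.958, -0.288, 0.001], [-0.288, 0.958, -0.001], [-0.001, -0.001, -1.0]]
contact_force: [-2.2, 0.6, 5.9]
finger_gap: 21.7
grip_force: 60.0
```

```bash
python3 -m handwheel '[[0,0,0,0,0,0,0],[0,0,0,0,0,0,0],[0,0,0,0,0,0,0],[0,0,0,0,0,0,0],[0,0,0,0,0,0,0],[0,0,0,0,0,0,0],[0,0,0,0,0,0,0],[0,0,0,0,0,0,0],[0,0,0,0,0,0,0],[0,0,0,0,0,0,0]]'
python3 -m handwheel '[[0,0,0,0,0,0,0],[0,0,0,0,0,0,0],[0,0,0,0,0,0,0],[0,0,0,0,0,0,0],[0,0,0,-2,0,0,0],[0,0,0,-2,0,0,0],[0,0,0,-2,0,0,0],[0,0,0,-2,0,0,0],[0,0,0,-2,0,0,0],[0,0,0,0,0,0,0]]'
python3 - <<'E'
from h import *
s=robot.sense();t=top("top2")
for n,u,v,z in(("L",322,160,6),("S",267.7,159.3,6),("M",210.3,175,6)):
    P=p2w(t,(u,v),z);print(n,P.round(1),rel([P[0],P[1],s["tcp_pos"][2]],s))
a=cv2.imread("pics/top1.png").astype(int);b=cv2.imread("pics/top2.png").astype(int)
cv2.imwrite("pics/crB.png",cv2.resize(b[135:260,180:440].astype(np.uint8),(780,375),interpolation=cv2.INTER_CUBIC))
E
```

```text
clock: 12.95
tcp_pos: [487.3, -321.3, 187.1]
tool_rot: [[-0.958, -0.288, 0.001], [-0.288, 0.958, -0.001], [-0.001, -0.001, -1.0]]
contact_force: [-1.9, 1.0, 7.1]
finger_gap: 21.7
grip_force: 60.0
clock: 13.78
tcp_pos: [488.5, -322.5, 290.3]
tool_rot: [[-0.958, -0.288, 0.005], [-0.288, 0.958, -0.005], [-0.004, -0.006, -1.0]]
contact_force: [1.3, -1.0, -1.4]
finger_gap: 21.1
grip_force: 59.1
L [ 643.4 -126.     6. ] [-2.050e+01  1.435e+01 -1.000e-02]
S [643.9  38.5   6. ] [-25.28  30.09  -0.08]
M [594.4 211.5   6. ] [-25.52  48.08  -0.19]
```

View pics/crB.png

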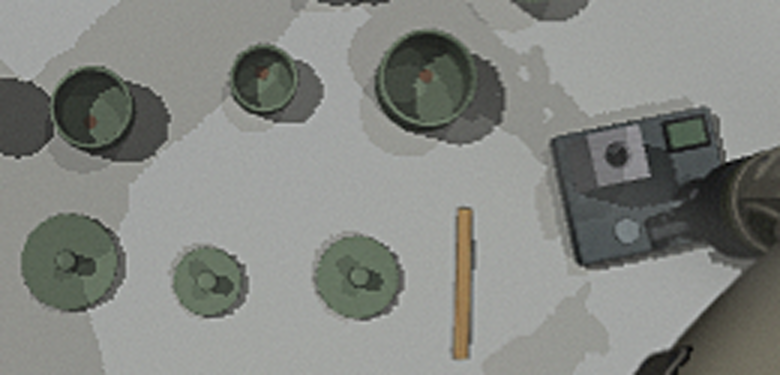

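The jars have not moved. Moving over the small jar's spot.

```bash
python3 -m handwheel '[[0,-2.53,3.01,0,0,0,0],[0,-2.53,3.01,0,0,0,0],[0,-2.53,3.01,0,0,0,0],[0,-2.53,3.01,0,0,0,0],[0,-2.53,3.01,0,0,0,0],[0,-2.53,3.01,0,0,0,0],[0,-2.53,3.01,0,0,0,0],[0,-2.53,3.01,0,0,0,0],[0,-2.53,3.01,0,0,0,0],[0,-2.53,3.01,0,0,0,0]]'
python3 -m handwheel '[[0,0,0,0,0,0,0],[0,0,0,1,0,0,0],[0,0,0,2,0,0,0],[0,0,0,2,0,0,0],[0,0,0,2,0,0,0],[0,0,0,1,0,0,0],[0,0,0,0.5,0,0,0],[0,0,0,0,0,0,0],[0,0,0,0,0,0,0],[0,0,0,0,0,0,0]]'
python3 - <<'E'
from h import *
wrist("w5");im=cv2.imread("pics/w5.png");cv2.imwrite("pics/w5b.png",cv2.resize(im[80:260,140:380],(800,600),interpolation=cv2.INTER_CUBIC))
E
```

```text
clock: 14.67
tcp_pos: [642.8, 41.7, 284.0]
tool_rot: [[-0.958, -0.288, -0.002], [-0.288, 0.958, 0.0], [0.002, 0.001, -1.0]]
contact_force: [1.4, -0.5, -1.0]
finger_gap: 21.2
grip_force: 59.2
clock: 15.5
tcp_pos: [643.4, 39.4, 202.1]
tool_rot: [[-0.958, -0.288, 0.002], [-0.288, 0.958, -0.0], [-0.002, -0.001, -1.0]]
contact_force: [0.5, 0.0, -1.2]
finger_gap: 21.2
grip_force: 59.2
```

View pics/w5b.png

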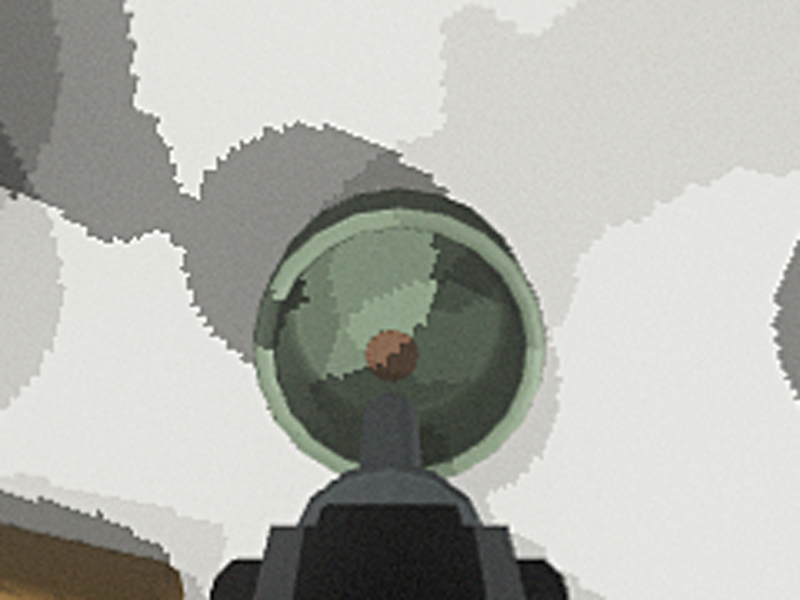

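The spot is at crop (391,355), with the tip just above it at (390,395).

```bash
python3 - <<'E'
from h import *
c=load("w5");P=p2w(c,(140+391*.3,80+355*.3),6);print(P, rel([P[0],P[1],6+154.2]))
print("rim",[p2w(c,(140+u*.3,80+v*.3),40).round(1) for u,v in((254,350),(545,335),(400,207))])
E
```

```text
[645.17681522  39.42310197   6.        ] [-0.14 -0.05  4.21]
rim [array([643. ,   5.9,  40. ]), array([620.4,  68.6,  40. ]), array([601.9,  28.4,  40. ])]
```

```bash
python3 -m handwheel '[[0,-0.1,-0.05,1,0,0,0],[0,0,0,1,0,0,0],[0,0,0,1,0,0,0],[0,0,0,0.5,0,0,0],[0,0,0,0.3,0,0,0],[0,0,0,0.2,0,0,0],[0,0,0,0.1,0,0,0],[0,0,0,0.1,0,0,0],[0,0,0,0.1,0,0,0],[0,0,0,0,0,0,0]]'
python3 -m handwheel '[[0,0,0,0,0,0,0],[0,0,0,0,0,0,0],[0,0,0,0,0,0,0],[0,0,0,0,0,0,0],[0,0,0,0,0,0,0],[0,0,0,0,0,0,0],[0,0,0,0,0,0,0],[0,0,0,0,0,0,0],[0,0,0,0,0,0,0],[0,0,0,0,0,0,0]]'
```

```text
clock: 16.38
tcp_pos: [643.4, 39.7, 160.1]
tool_rot: [[-0.958, -0.288, 0.0], [-0.288, 0.958, 0.0], [-0.0, 0.0, -1.0]]
contact_force: [-5.4, 0.9, 10.1]
finger_gap: 21.7
grip_force: 61.2
clock: 17.22
tcp_pos: [643.3, 39.8, 160.1]
tool_rot: [[-0.958, -0.288, 0.0], [-0.288, 0.958, 0.0], [-0.0, 0.0, -1.0]]
contact_force: [-6.6, 0.3, 10.5]
finger_gap: 21.2
grip_force: 61.2
```

```bash
python3 -m handwheel '[[0,0,0,0,0,0,0],[0,0,0,0,0,0,0],[0,0,0,0,0,0,0],[0,0,0,0,0,0,0],[0,0,0,-1,0,0,0],[0,0,0,-2,0,0,0],[0,0,0,-3,0,0,0],[0,0,0,-3,0,0,0],[0,0,0,-2,0,0,0],[0,0,0,0,0,0,0]]'
python3 -m handwheel '[[0,-0.05,3,0,0,0,0],[0,-0.05,3,0,0,0,0],[0,-0.05,3,0,0,0,0],[0,-0.05,3,0,0,0,0],[0,-0.05,3,0,0,0,0],[0,0,2.86,0,0,0,0],[0,0,0,2.5,0,0,0],[0,0,0,2.5,0,0,0],[0,0,0,0.5,0,0,0],[0,0,0,0,0,0,0]]'
python3 -m handwheel '[[0,0,0,0,0,0,0],[0,0,0,0,0,0,0],[0,0,0,0,0,0,0],[0,0,0,0,0,0,0],[0,0,0,0,0,0,0],[0,0,0,0,0,0,0],[0,0,0,0,0,0,0],[0,0,0,0,0,0,0],[0,0,0,0,0,0,0],[0,0,0,0,0,0,0]]'
python3 - <<'E'
from h import *
wrist("w6");im=cv2.imread("pics/w6.png")
hsv=cv2.cvtColor(im,cv2.COLOR_BGR2HSV)
m=cv2.inRange(hsv,(3,70,40),(15,200,220));n,l,st,ce=cv2.connectedComponentsWithStats(m)
for i in range(1,n):
    if st[i,4]>25: print(st[i],ce[i].round(1))
cv2.imwrite("pics/w6b.png",cv2.resize(im[80:260,140:380],(800,600),interpolation=cv2.INTER_CUBIC))
E
```

```text
clock: 18.05
tcp_pos: [646.3, 39.4, 274.3]
tool_rot: [[-0.958, -0.288, 0.01], [-0.288, 0.958, -0.001], [-0.01, -0.003, -1.0]]
contact_force: [1.1, 0.1, -1.2]
finger_gap: 21.3
grip_force: 59.4
clock: 18.88
tcp_pos: [593.2, 211.1, 210.1]
tool_rot: [[-0.958, -0.288, -0.005], [-0.288, 0.958, -0.001], [0.006, 0.0, -1.0]]
contact_force: [0.0, -0.4, -0.1]
finger_gap: 21.4
grip_force: 59.5
clock: 19.72
tcp_pos: [594.8, 211.3, 212.9]
tool_rot: [[-0.958, -0.288, 0.0], [-0.288, 0.958, 0.0], [-0.0, 0.0, -1.0]]
contact_force: [1.1, 0.4, -1.1]
finger_gap: 21.1
grip_force: 59.5
[252 173  15  15 151] [258.5 179.8]
[ 56 174  14  14 159] [ 62.5 180.2]
```

View pics/w6b.png

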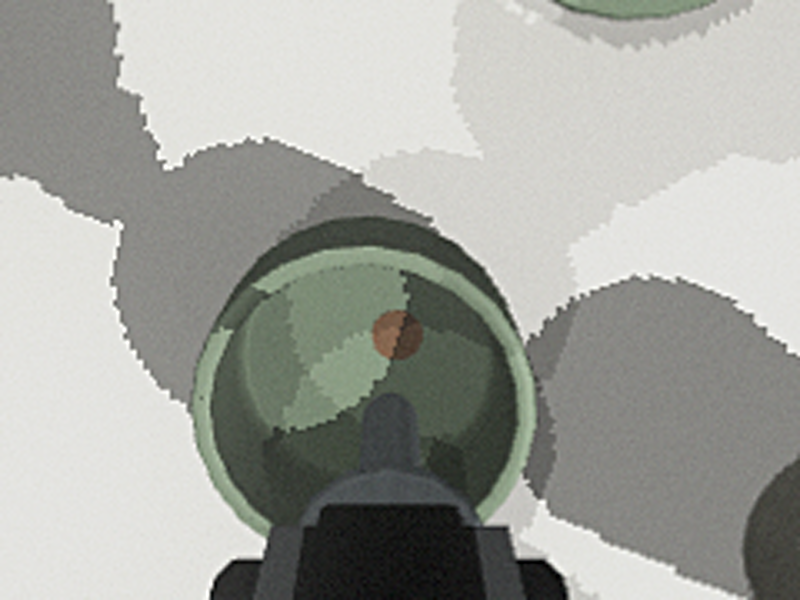

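The spot is at crop (397,335), i.e. pixel (259,180), and the colour blob agrees.

```bash
python3 - <<'E'
from h import *
c=load("w6");P=p2w(c,(259,180.2),6);print(P, rel([P[0],P[1],6+154.2]))
E
```

```text
[593.14885167 212.15958316   6.        ] [0.14 0.13 5.27]
```

```bash
python3 -m handwheel '[[0,0.1,0.1,1,0,0,0],[0,0,0,1.5,0,0,0],[0,0,0,1,0,0,0],[0,0,0,0.8,0,0,0],[0,0,0,0.5,0,0,0],[0,0,0,0.3,0,0,0],[0,0,0,0.2,0,0,0],[0,0,0,0.1,0,0,0],[0,0,0,0.1,0,0,0],[0,0,0,0,0,0,0]]'
python3 -m handwheel '[[0,0,0,0,0,0,0],[0,0,0,0,0,0,0],[0,0,0,0,0,0,0],[0,0,0,0,0,0,0],[0,0,0,0,0,0,0],[0,0,0,0,0,0,0],[0,0,0,0,0,0,0],[0,0,0,0,0,0,0],[0,0,0,0,0,0,0],[0,0,0,0,0,0,0]]'
```

```text
clock: 20.6
tcp_pos: [593.5, 212.0, 160.1]
tool_rot: [[-0.958, -0.288, 0.001], [-0.288, 0.958, 0.0], [-0.001, -0.0, -1.0]]
contact_force: [-5.4, -1.0, 8.2]
finger_gap: 21.4
grip_force: 61.2
clock: 21.43
tcp_pos: [593.5, 212.0, 160.1]
tool_rot: [[-0.958, -0.288, 0.001], [-0.288, 0.958, 0.0], [-0.001, -0.0, -1.0]]
contact_force: [-4.3, -0.9, 7.8]
finger_gap: 21.5
grip_force: 61.1
```

```bash
python3 -m handwheel '[[0,0,0,0,0,0,0],[0,0,0,0,0,0,0],[0,0,0,0,0,0,0],[0,0,0,-1,0,0,0],[0,0,0,-2,0,0,0],[0,0,0,-3,0,0,0],[0,0,0,-3,0,0,0],[0,0,0,-2.5,0,0,0],[0,0,0,0,0,0,0],[0,0.55,-3.76,0,0,0,0]]'
python3 -m handwheel '[[0,0.55,-3.76,0,0,0,0],[0,0.55,-3.76,0,0,0,0],[0,0.55,-3.76,0,0,0,0],[0,0.55,-3.76,0,0,0,0],[0,0.55,-3.76,0,0,0,0],[0,0.55,-3.76,0,0,0,0],[0,0.55,-3.76,0,0,0,0],[0,0.55,-3.76,0,0,0,0],[0,0,0,0,0,0,0],[0,0,0,1,0,0,0]]'
python3 -m handwheel '[[0,0,0,2,0,0,0],[0,0,0,2,0,0,0],[0,0,0,0.3,0,0,0],[0,0,0,0,0,0,0],[0,0,0,0,0,0,0],[0,0,0,0,0,0,0],[0,0,0,0,0,0,0],[0,0,0,0,0,0,0],[0,0,0,0,0,0,0],[0,0,0,0,0,0,0]]'
python3 - <<'E'
from h import *
c=wrist("w7");im=cv2.imread("pics/w7.png")
hsv=cv2.cvtColor(im,cv2.COLOR_BGR2HSV)
m=cv2.inRange(hsv,(3,70,40),(15,200,220));n,l,st,ce=cv2.connectedComponentsWithStats(m)
for i in range(1,n):
    if st[i,4]>25:
        P=p2w(c,ce[i]+.3,6); print(st[i],ce[i].round(1),P,rel([P[0],P[1],6+154.2]))
E
```

```text
clock: 22.27
tcp_pos: [599.8, 179.4, 276.0]
tool_rot: [[-0.956, -0.295, 0.006], [-0.295, 0.956, 0.004], [-0.007, 0.002, -1.0]]
contact_force: [0.8, -0.9, -0.9]
finger_gap: 21.5
grip_force: 59.5
clock: 23.1
tcp_pos: [644.6, -129.3, 264.1]
tool_rot: [[-0.959, -0.284, 0.004], [-0.284, 0.959, -0.001], [-0.003, -0.002, -1.0]]
contact_force: [0.7, 1.0, -0.7]
finger_gap: 21.2
grip_force: 59.8
clock: 23.93
tcp_pos: [643.9, -126.4, 220.4]
tool_rot: [[-0.958, -0.288, 0.001], [-0.288, 0.958, -0.0], [-0.001, -0.0, -1.0]]
contact_force: [0.6, -0.2, -2.2]
finger_gap: 21.2
grip_force: 59.6
[251 172  15  14 157] [258.2 178.1] [ 642.96043764 -125.91834417    6.        ] [0.07 0.07 6.  ]
[411 221  14  13 130] [417.7 226.8] [645.0776997   39.34366623   6.        ] [-4.89 15.83  6.  ]
```

```bash
python3 -m handwheel '[[0,0.07,0.07,1.3,0,0,0],[0,0,0,1.5,0,0,0],[0,0,0,1.5,0,0,0],[0,0,0,0.8,0,0,0],[0,0,0,0.5,0,0,0],[0,0,0,0.3,0,0,0],[0,0,0,0.2,0,0,0],[0,0,0,0.1,0,0,0],[0,0,0,0,0,0,0],[0,0,0,0,0,0,0]]'
python3 -m handwheel '[[0,0,0,0,0,0,0],[0,0,0,0,0,0,0],[0,0,0,0,0,0,0],[0,0,0,0,0,0,0],[0,0,0,0,0,0,0],[0,0,0,0,0,0,0],[0,0,0,0,0,0,0],[0,0,0,0,0,0,0],[0,0,0,0,0,0,0],[0,0,0,0,0,0,0]]'
```

```text
clock: 24.82
tcp_pos: [642.8, -125.8, 160.2]
tool_rot: [[-0.958, -0.288, 0.001], [-0.288, 0.958, -0.0], [-0.001, -0.001, -1.0]]
contact_force: [-3.5, 0.7, 6.6]
finger_gap: 21.1
grip_force: 61.0
clock: 25.65
tcp_pos: [642.7, -125.8, 160.2]
tool_rot: [[-0.958, -0.288, 0.001], [-0.288, 0.958, -0.0], [-0.001, -0.001, -1.0]]
contact_force: [-4.2, 1.2, 6.5]
finger_gap: 21.7
grip_force: 61.0
```

```bash
python3 -m handwheel '[[0,0,0,0,0,0,0],[0,0,0,0,0,0,0],[0,0,0,0,0,0,0],[0,0,0,-1.6,0,0,0],[0,0,0,-3,0,0,0],[0,0,0,-3,0,0,0],[0,0,0,-3,0,0,0],[0,0,0,-3,0,0,0],[0,0,0,0,0,0,0],[0,0,0,0,0,0,0]]'
python3 -m handwheel '[[0,2.24,-2.23,0,0,0,0],[0,2.24,-2.23,0,0,0,0],[0,2.24,-2.23,0,0,0,0],[0,2.24,-2.23,0,0,0,0],[0,2.24,-2.23,0,0,0,0],[0,2.24,-2.23,0,0,0,0],[0,0,0,0,0,0,0],[0,0,0,0,0,0,0],[0,0,0,0,0,0,0],[0,0,0,0,0,0,0]]'
python3 - <<'E'
from h import *
print(rel([552.8,-292.4,196.3]))
wrist("w8");im=cv2.imread("pics/w8.png");cv2.imwrite("pics/w8b.png",cv2.resize(im[80:260,140:380],(800,600),interpolation=cv2.INTER_CUBIC))
E
```

```text
clock: 26.48
tcp_pos: [644.1, -126.3, 297.5]
tool_rot: [[-0.958, -0.288, 0.007], [-0.288, 0.958, -0.002], [-0.006, -0.004, -1.0]]
contact_force: [0.1, -0.6, -3.1]
finger_gap: 21.1
grip_force: 59.9
clock: 27.32
tcp_pos: [552.9, -291.7, 293.2]
tool_rot: [[-0.957, -0.289, -0.001], [-0.289, 0.957, 0.001], [0.0, 0.001, -1.0]]
contact_force: [-0.5, 0.2, -2.2]
finger_gap: 21.7
grip_force: 59.8
[ 0.02 -0.07  9.69]
```

View pics/w8b.png

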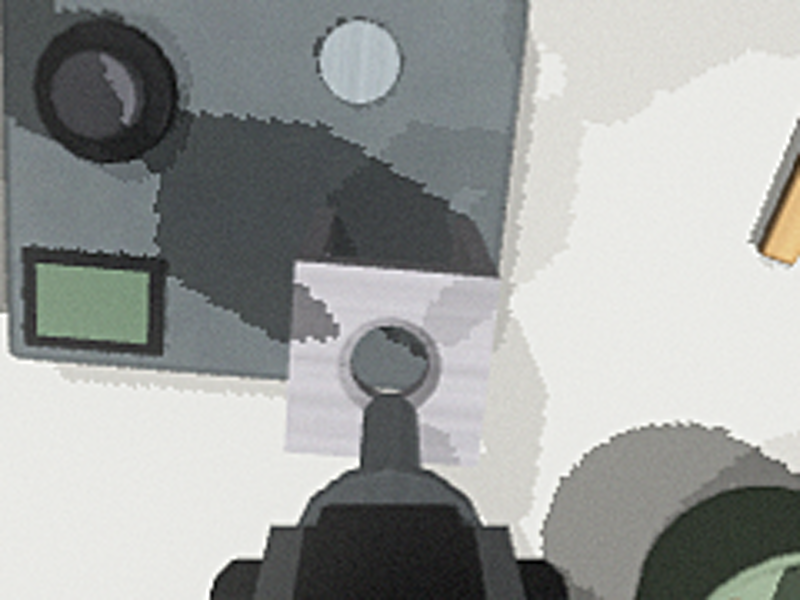

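The hole at (390,362) is straight in line with the tip at (390,397). Lowering.

```bash
python3 - <<'E'
from h import *
print(p2w(load("w8"),(140+390*.3,80+362*.3),112))
E
python3 -m handwheel '[[0,0,-0.05,1,0,0,0],[0,0,0,1,0,0,0],[0,0,0,1,0,0,0],[0,0,0,1,0,0,0],[0,0,0,1,0,0,0],[0,0,0,1,0,0,0],[0,0,0,1,0,0,0],[0,0,0,0.5,0,0,0],[0,0,0,0,0,0,0],[0,0,0,0,0,0,0]]'
```

```text
[ 551.49290919 -292.55453616  112.        ]
clock: 28.2
tcp_pos: [552.7, -293.2, 218.6]
tool_rot: [[-0.958, -0.288, -0.0], [-0.288, 0.958, 0.0], [0.0, 0.001, -1.0]]
contact_force: [0.0, -0.6, -2.1]
finger_gap: 21.2
grip_force: 59.8
```

```bash
python3 -m handwheel '[[0,0.05,0,0.5,0,0,0],[0,0,0,0.5,0,0,0],[0,0,0,0.5,0,0,0],[0,0,0,0.4,0,0,0],[0,0,0,0.2,0,0,0],[0,0,0,0.1,0,0,0],[0,0,0,0,0,0,0],[0,0,0,0,0,0,0],[0,0,0,0,0,0,0],[0,0,0,0,0,0,0]]'
python3 -m handwheel '[[1,0,0,0,0,0,0],[1,0,0,0,0,0,0],[1,0,0,0,0,0,0],[1,0,0,0,0,0,0],[1,0,0,0,0,0,0],[1,0,0,0,0,0,0],[1,0,0,0,0,0,0],[1,0,0,0,0,0,0],[1,0,0,0,0,0,0],[1,0,0,-1,0,0,0]]'
python3 -m handwheel '[[1,0,0,-2,0,0,0],[1,0,0,-2,0,0,0],[1,0,0,-2,0,0,0],[1,0,0,-2,0,0,0],[1,0,0,0,0,0,0],[1,0,0,0,0,0,0],[1,0,0,0,0,0,0],[1,0,0,0,0,0,0],[1,0,0,0,0,0,0],[1,0,0,0,0,0,0]]'
python3 - <<'E'
from h import *
top("top3");b=cv2.imread("pics/top3.png")
wrist("w9");im=cv2.imread("pics/w9.png")
cv2.imwrite("pics/crC.png",np.vstack([cv2.resize(b[135:245,180:440],(780,330),interpolation=cv2.INTER_CUBIC),cv2.resize(im[120:380,0:512],(532,270),interpolation=cv2.INTER_AREA)[:, :].repeat(1,0) if 0 else cv2.copyMakeBorder(cv2.resize(im[140:300,100:420],(540,270)),0,0,0,240,cv2.BORDER_CONSTANT)]))
E
```

```text
clock: 29.03
tcp_pos: [552.4, -293.4, 197.1]
tool_rot: [[-0.958, -0.288, 0.0], [-0.288, 0.958, -0.0], [-0.0, -0.0, -1.0]]
contact_force: [-0.4, -0.7, -1.1]
finger_gap: 21.6
grip_force: 60.0
clock: 29.87
tcp_pos: [551.4, -292.7, 205.1]
tool_rot: [[-0.958, -0.288, -0.003], [-0.288, 0.958, 0.002], [0.002, 0.003, -1.0]]
contact_force: [0.3, 1.3, 0.1]
finger_gap: 85.3
grip_force: 0.0
clock: 30.7
tcp_pos: [552.0, -293.1, 285.8]
tool_rot: [[-0.958, -0.288, -0.002], [-0.288, 0.958, 0.001], [0.001, 0.002, -1.0]]
contact_force: [0.7, -0.1, -0.0]
finger_gap: 85.5
grip_force: 0.0
```

View pics/crC.png

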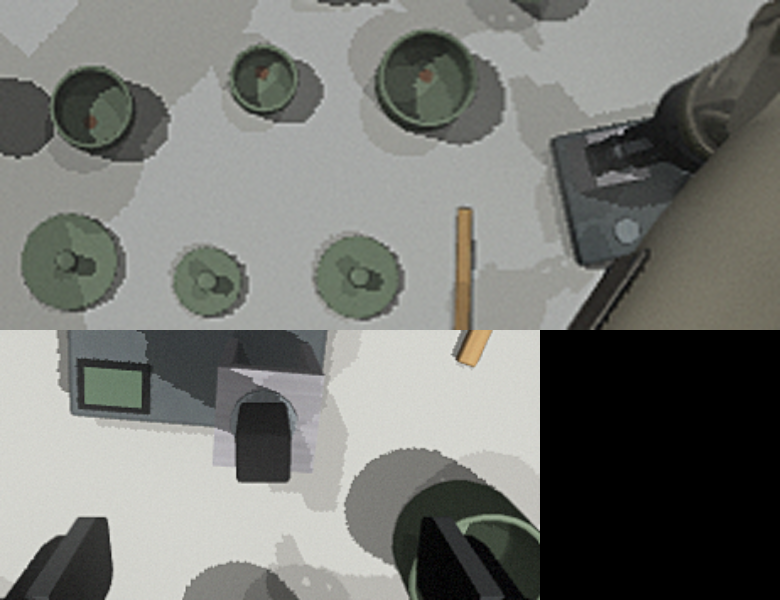

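The probe hangs upright and the jars have not moved. I'll turn the tool square and hover over the medium lid.

```bash
python3 -m handwheel '[[1,0,0,0,0,0,0.1],[1,0,0,0,0,0,0.1],[1,0,0,0,0,0,0.092],[1,1.6,3.39,0.51,0,0,0],[1,1.6,3.39,0.51,0,0,0],[1,1.6,3.39,0.51,0,0,0],[1,1.6,3.39,0.51,0,0,0],[1,1.6,3.39,0.51,0,0,0],[1,1.6,3.39,0.51,0,0,0],[1,1.6,3.39,0.51,0,0,0]]'
python3 -m handwheel '[[1,0,0,0,0,0,0],[1,0,0,0,0,0,0],[1,0,0,0,0,0,0],[1,0,0,0,0,0,0],[1,0,0,0,0,0,0],[1,0,0,0,0,0,0],[1,0,0,0,0,0,0],[1,0,0,0,0,0,0],[1,0,0,0,0,0,0],[1,0,0,0,0,0,0]]'
cat >> h.py <<'E'
def circ(c,im,z,guess,R,lo=0.75):
    "green disc/rim: sample outward rays in world from guess at height z, outermost green pixel; LSQ circle"
    hsv=cv2.cvtColor(im,cv2.COLOR_BGR2HSV)
    m=cv2.inRange(hsv,(30,35,20),(95,255,255));m=cv2.medianBlur(m,3)
    g=np.array(guess,float)[:2]
    for it in range(4):
        pts=[]
        for a in np.arange(0,2*np.pi,np.pi/60):
            r=np.arange(R*lo,R*1.25,.4)
            W=np.c_[g[0]+r*np.cos(a),g[1]+r*np.sin(a),0*r+z]
            p=np.round(w2p(c,W)).astype(int)
            ok=(p[:,0]>=0)&(p[:,0]<512)&(p[:,1]>=0)&(p[:,1]<384)
            if not ok.all(): continue
            v=m[p[:,1],p[:,0]]>0
            if v.mean()<.1 or v[-8:].any(): continue
            pts.append(W[np.where(v)[0][-1],:2])
        pts=np.array(pts)
        if len(pts)<10: return None,len(pts)
        from scipy.optimize import least_squares
        q=least_squares(lambda q:np.hypot(pts[:,0]-q[0],pts[:,1]-q[1])-q[2],[*g,R],loss="soft_l1").x
        g=q[:2]
    res=np.hypot(pts[:,0]-q[0],pts[:,1]-q[1])-q[2]
    return q.round(1),len(pts),res.std().round(2)
E
python3 - <<'E'
from h import *
s=robot.sense();print(s["tcp_pos"].round(1))
c=wrist("w10");im=cv2.imread("pics/w10.png");hsv=cv2.cvtColor(im,cv2.COLOR_BGR2HSV)
for X in([440,-56,12],[425,-70,12],[455,-40,12],[460,-115,0],[430,0,0]):
    p=w2p(c,X)[0].astype(int);print(X,p,hsv[p[1],p[0]])
for z in(9,12):print(circ(c,im,z,(440,-56),41))
E
```

```text
clock: 31.63
tcp_pos: [439.1, -54.7, 250.8]
tool_rot: [[-1.0, 0.0, 0.0], [0.0, 1.0, 0.0], [-0.0, 0.0, -1.0]]
contact_force: [-0.3, 0.9, 1.1]
finger_gap: 85.7
grip_force: 0.0
clock: 32.47
tcp_pos: [440.3, -56.2, 251.1]
tool_rot: [[-1.0, 0.0, -0.0], [0.0, 1.0, 0.0], [0.0, 0.0, -1.0]]
contact_force: [-0.4, -0.8, 1.0]
finger_gap: 85.5
grip_force: 0.0
[440.3 -56.2 251.1]
[440, -56, 12] [258 171] [ 48  44 117]
[425, -70, 12] [243 157] [ 53  38 120]
[455, -40, 12] [273 186] [55 35 96]
[460, -115, 0] [202 187] [ 30   7 172]
[430, 0, 0] [312 159] [ 36   7 174]
(array([440.2, -57.1,  40.2]), 120, np.float64(0.39))
(array([439.4, -57.2,  39.8]), 120, np.float64(0.39))
```

```bash
sed -i 's/(30,35,20)/(30,22,20)/' h.py; python3 - <<'E'
from h import *
c=load("w10");im=cv2.imread("pics/w10.png")
for z in(9,12):print(circ(c,im,z,(440,-56),41))
E
python3 -m handwheel '[[1,0,-0.1,2,0,0,0],[1,0,0,3,0,0,0],[1,0,0,3,0,0,0],[1,0,0,3,0,0,0],[1,0,0,2.5,0,0,0],[1,0,0,1.5,0,0,0],[1,0,0,0.8,0,0,0],[1,0,0,0.5,0,0,0],[1,0,0,0,0,0,0],[0,0,0,0,0,0,0]]' 40
python3 -m handwheel '[[0,0,0,0,0,0,0],[0,0,0,0,0,0,0],[0,0,0,0,0,0,0],[0,0,0,0,0,0,0],[0,0,0,0,0,0,0],[0,0,0,0,0,0,0],[0,0,0,0,0,0,0],[0,0,0,0,0,0,0],[0,0,0,0,0,0,0],[0,0,0,0,0,0,0]]'
```

```text
(array([440.2, -57.2,  40.7]), 120, np.float64(0.41))
(array([439.3, -57.2,  40.3]), 120, np.float64(0.4))
clock: 33.35
tcp_pos: [440.9, -57.2, 88.9]
tool_rot: [[-1.0, -0.0, 0.001], [-0.0, 1.0, -0.0], [-0.001, -0.0, -1.0]]
contact_force: [0.6, 0.6, -1.2]
finger_gap: 75.5
grip_force: 0.0
clock: 34.18
tcp_pos: [440.6, -57.1, 88.8]
tool_rot: [[-1.0, -0.0, 0.001], [-0.0, 1.0, -0.0], [-0.001, -0.0, -1.0]]
contact_force: [-1.3, 1.6, 6.1]
finger_gap: 18.6
grip_force: 38.9
```

```bash
python3 -m handwheel '[[0,0,0,-0.5,0,0,0],[0,0,0,-1.5,0,0,0],[0,0,0,-2.5,0,0,0],[0,0,0,-3,0,0,0],[0,0,0,-3,0,0,0],[0,0,0,-2,0,0,0],[0,0,0,0,0,0,0],[0,0,0,0,0,0,0],[0,0,0,0,0,0,0],[0,0,0,0,0,0,0]]'
python3 - <<'E'
from h import *
im=robot.get_image("top");c=cam(im);b=np.ascontiguousarray(im["color"][:,:,::-1]);cv2.imwrite("pics/top4.png",b)
b3=cv2.imread("pics/top3.png");b0=cv2.imread("pics/top0.png")
J=[("M",50,(599,204),41,"w6"),("S",40,(633,39),34,"w5"),("L",60,(632,-117),48,"w7")]
for n,z,g,R,w in J:
    print(n,[circ(c,x,z,g,R)[:3] for x in(b0,b3,b)],circ(load(w),cv2.imread(f"pics/{w}.png"),z,g,R))
E
```

```text
clock: 35.02
tcp_pos: [439.3, -56.8, 211.8]
tool_rot: [[-1.0, -0.0, -0.003], [-0.0, 1.0, 0.001], [0.003, 0.001, -1.0]]
contact_force: [-1.1, -0.3, -0.9]
finger_gap: 18.4
grip_force: 39.1
M [(array([602.2, 207.4,  41.3]), 120, np.float64(1.32)), (array([602.4, 207.6,  41. ]), 120, np.float64(1.18)), (array([601.9, 206.6,  41.5]), 120, np.float64(1.44))] (array([598.7, 205.3,  41. ]), 101, np.float64(1.55))
S [(array([634. ,  39.5,  33.4]), 120, np.float64(0.95)), (array([633.5,  39.8,  34. ]), 120, np.float64(1.17)), (array([633.6,  39.7,  33.7]), 120, np.float64(1.06))] (array([632.1,  37. ,  33.8]), 110, np.float64(0.93))
L [(array([ 631.5, -117.7,   49.1]), 120, np.float64(1.63)), (array([ 631.6, -117.8,   49.2]), 120, np.float64(1.63)), (array([ 631.3, -117.7,   49.3]), 120, np.float64(1.63))] (array([ 631.1, -122.5,   47.5]), 106, np.float64(1.22))
```

```bash
cat >> h.py <<'E'
OCC=(np.array([[360,390],[422,390],[425,465],[485,505],[575,555],[900,600],[900,1100],[-300,1100],[-300,600],[205,555],[295,505],[358,465]])*.3+[140,80])
def jarfit(c,im,g,R,h,occ=None,z0=0,span=6):
    S=4
    hsv=cv2.cvtColor(im,cv2.COLOR_BGR2HSV);m=cv2.inRange(hsv,(30,22,10),(95,255,255))
    pc=w2p(c,[[g[0],g[1],h/2]])[0]
    x0,y0=(pc-90).astype(int);x0=max(x0,0);y0=max(y0,0)
    m=cv2.resize(m[y0:y0+180,x0:x0+180],None,fx=S,fy=S,interpolation=cv2.INTER_LINEAR)>127
    ign=np.zeros(m.shape,np.uint8)
    if occ is not None: cv2.fillPoly(ign,[np.round((occ-[x0,y0]+.5)*S).astype(np.int32)],1)
    ign=ign>0
    a=np.linspace(0,2*np.pi,72)
    def cost(q):
        P=np.r_[np.c_[q[0]+R*np.cos(a),q[1]+R*np.sin(a),0*a+h],np.c_[q[0]+R*np.cos(a),q[1]+R*np.sin(a),0*a+z0]]
        H=cv2.convexHull(((w2p(c,P)-[x0,y0]+.5)*S).astype(np.float32)).round().astype(np.int32)
        t=np.zeros(m.shape,np.uint8);cv2.fillConvexPoly(t,H,1);t=t>0
        return ((t^m)&~ign&cv2.dilate(t.astype(np.uint8),np.ones((25,25))).astype(bool)).sum()/t.sum()
    b=np.array(g[:2],float)
    for st in(2,.5):
        n=int(round(span/st)) if st==2 else 5
        b=min(((cost(b+[i*st,j*st]),tuple(b+[i*st,j*st])) for i in range(-n,n+1) for j in range(-n,n+1)))
        e=b[0];b=np.array(b[1])
    return b.round(1),round(float(e),3)
JARS=[("M",50,(599,204),41,"w6"),("S",40,(633,39),34,"w5"),("L",60,(632,-117),48,"w7")]
E
python3 - <<'E'
from h import *
im=robot.get_image("top");c=cam(im);b=cv2.imread("pics/top4.png")
for n,z,g,R,w in JARS:
    print(n,jarfit(c,b,g,R,z),jarfit(load(w),cv2.imread(f"pics/{w}.png"),g,R,z,OCC))
E
```

```text
M (array([604.5, 209. ]), 0.193) (array([604. , 206.5]), 0.059)
S (array([636.,  40.]), 0.178) (array([635.5,  38. ]), 0.096)
L (array([ 635. , -120.5]), 0.105) (array([ 633.5, -122. ]), 0.047)
```

```bash
python3 -m handwheel '[[0,-2.31,2.93,-0.44,0,0,0],[0,-2.31,2.93,-0.44,0,0,0],[0,-2.31,2.93,-0.44,0,0,0],[0,-2.31,2.93,-0.44,0,0,0],[0,-2.31,2.93,-0.44,0,0,0],[0,-2.31,2.93,-0.44,0,0,0],[0,-2.31,2.93,-0.44,0,0,0],[0,-2.31,2.93,-0.44,0,0,0],[0,-2.31,2.93,-0.44,0,0,0],[0,0,0,0,0,0,0]]'
python3 -m handwheel '[[0,0,0,0,0,0,0],[0,0,0,0,0,0,0],[0,0,0,0,0,0,0],[0,0,0,0,0,0,0],[0,0,0,0,0,0,0],[0,0,0,0,0,0,0],[0,0,0,0,0,0,0],[0,0,0,0,0,0,0],[0,0,0,0,0,0,0],[0,0,0,0,0,0,0]]'
python3 - <<'E'
from h import *
s=robot.sense();T=s["tcp_pos"];c=wrist("w11");im=cv2.imread("pics/w11.png")
print(T.round(1),jarfit(c,im,(603,207),41,50))
for dz in(-76,-79):print("lid",circ(c,im,T[2]+dz,T[:2],41,.6))
b=im.copy()
for q,R,z in(((603,207),41,50),((603,207),41,0),(T[:2],41,T[2]-76)):
    a=np.linspace(0,2*np.pi,60);cv2.polylines(b,[w2p(c,np.c_[q[0]+R*np.cos(a),q[1]+R*np.sin(a),0*a+z]).round().astype(np.int32)],True,(0,0,255),1)
cv2.imwrite("pics/w11b.png",cv2.resize(b[40:340,50:450],(800,600),interpolation=cv2.INTER_CUBIC))
E
```

```text
clock: 35.95
tcp_pos: [651.3, 211.8, 250.3]
tool_rot: [[-1.0, -0.005, 0.001], [-0.005, 1.0, 0.002], [-0.001, 0.002, -1.0]]
contact_force: [-0.3, -0.2, -1.4]
finger_gap: 18.6
grip_force: 39.3
clock: 36.78
tcp_pos: [648.1, 206.6, 253.0]
tool_rot: [[-1.0, -0.0, 0.0], [-0.0, 1.0, 0.0], [-0.0, 0.0, -1.0]]
contact_force: [0.1, 0.3, -1.2]
finger_gap: 18.8
grip_force: 39.3
[648.1 206.6 253. ] (array([603., 206.]), 0.08)
lid (array([646. , 205.1,  39.8]), 91, np.float64(1.96))
lid (array([647.5, 205. ,  40.6]), 97, np.float64(2.3))
```

View pics/w11b.png

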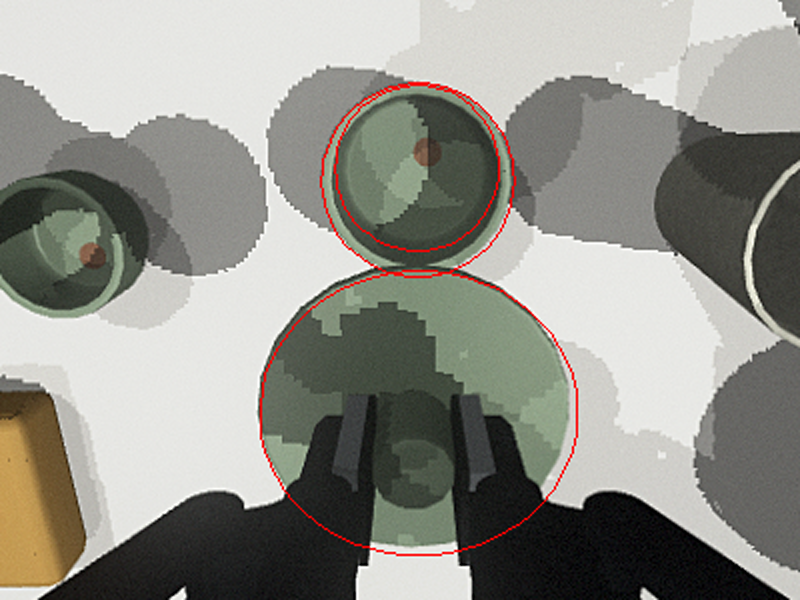

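The picture shows the held lid and jar M unobstructed. The jar outline is centred at about (418,176) against the model's (417,179), and the lid outline at about (415,405) against (418,413). I'll use the probe tip seen earlier to check the camera bias.

```bash
python3 - <<'E'
from h import *
for w in("w5","w6","w8"):
    f=np.load(f"pics/{w}.npz",allow_pickle=True);s=f["s"].item();c=load(w)
    tip=s["tcp_pos"]+s["tool_rot"]@[0,0,154.2]
    tl=s["tool_rot"]@[3,0,0]
    print(w,((w2p(c,[tip,tip+tl])-[140,80])/.3).round(1).tolist(), "1mm tool x ->",((w2p(c,[tip+tl/3])-w2p(c,[tip]))/.3).round(2).tolist())
E
```

```text
w5 [[392.8, 404.5], [392.8, 391.9]] 1mm tool x -> [[0.01, -4.19]]
w6 [[392.8, 404.5], [392.8, 391.9]] 1mm tool x -> [[0.01, -4.19]]
w8 [[392.8, 404.5], [392.8, 391.9]] 1mm tool x -> [[0.01, -4.19]]
```

```bash
python3 -m handwheel '[[0,1.46,0.07,0,0,0,0],[0,1.5,0,0,0,0,0],[0,1.5,0,1,0,0,0],[0,0,0,2.5,0,0,0],[0,0,0,3,0,0,0],[0,0,0,2.5,0,0,0],[0,0,0,1.5,0,0,0],[0,0,0,0.6,0,0,0],[0,0,0,0,0,0,0],[0,0,0,0,0,0,0]]'
python3 -m handwheel '[[0,0,0,0.1,0,0,0],[0,0,0,0.1,0,0,0],[0,0,0,0.1,0,0,0],[0,0,0,0.1,0,0,0],[0,0,0,0.1,0,0,0],[0,0,0,0.1,0,0,0],[0,0,0,0,0,0,0],[0,0,0,0,0,0,0],[0,0,0,0,0,0,0],[0,0,0,0,0,0,0]]'
```

```text
clock: 37.67
tcp_pos: [603.9, 207.5, 142.4]
tool_rot: [[-1.0, -0.0, 0.001], [-0.0, 1.0, 0.0], [-0.001, 0.0, -1.0]]
contact_force: [0.4, -0.4, -0.6]
finger_gap: 18.7
grip_force: 39.3
clock: 38.5
tcp_pos: [603.5, 207.4, 135.8]
tool_rot: [[-1.0, -0.0, 0.0], [-0.0, 1.0, 0.0], [-0.0, 0.0, -1.0]]
contact_force: [0.8, 0.7, -1.0]
finger_gap: 18.1
grip_force: 39.3
```

```bash
python3 -m handwheel '[[0,0,0,0.1,0,0,0],[0,0,0,0.1,0,0,0],[0,0,0,0.1,0,0,0],[0,0,0,0,0,0,0],[0,0,0,0,0,0,0],[0,0,0,0,0,0,0],[0,0,0,0,0,0,0],[0,0,0,0,0,0,0],[0,0,0,0,0,0,0],[0,0,0,0,0,0,0]]'
```

```text
clock: 39.33
tcp_pos: [603.5, 207.4, 132.9]
tool_rot: [[-1.0, -0.0, 0.0], [-0.0, 1.0, 0.0], [-0.0, 0.0, -1.0]]
contact_force: [0.1, -0.2, 1.5]
finger_gap: 18.9
grip_force: 39.5
```

```bash
python3 -m handwheel '[[1,0,0,0,0,0,0],[1,0,0,0,0,0,0],[1,0,0,0,0,0,0],[1,0,0,0,0,0,0],[1,0,0,0,0,0,0],[1,0,0,0,0,0,0],[1,0,0,0,0,0,0],[1,0,0,0,0,0,0],[1,0,0,-0.8,0,0,0],[1,0,0,-2,0,0,0]]'
python3 -m handwheel '[[1,0,0,-3,0,0,0],[1,0,0,-3,0,0,0],[1,0,0,-3,0,0,0],[1,2.83,-1.93,0,0,0,0],[1,2.83,-1.93,0,0,0,0],[1,2.83,-1.93,0,0,0,0],[1,2.83,-1.93,0,0,0,0],[1,2.83,-1.93,0,0,0,0],[1,2.83,-1.93,0,0,0,0],[1,0,0,0,0,0,0]]'
python3 -m handwheel '[[1,0,0,0,0,0,0],[1,0,0,0,0,0,0],[1,0,0,0,0,0,0],[1,0,0,0,0,0,0],[1,0,0,0,0,0,0],[1,0,0,0,0,0,0],[1,0,0,0,0,0,0],[1,0,0,0,0,0,0],[1,0,0,0,0,0,0],[1,0,0,0,0,0,0]]'
python3 - <<'E'
from h import *
s=robot.sense();print(s["tcp_pos"].round(1))
c=wrist("w12");im=cv2.imread("pics/w12.png")
for z in(9,12):print(circ(c,im,z,(435,91),34))
im=robot.get_image("top");t=cam(im);b=np.ascontiguousarray(im["color"][:,:,::-1]);cv2.imwrite("pics/top5.png",b)
print("lidM on jar",circ(t,b,56,(602,206),41),[jarfit(t,b,g,R,z) for n,z,g,R,w in JARS])
E
```

```text
clock: 40.17
tcp_pos: [601.7, 207.0, 158.5]
tool_rot: [[-1.0, -0.0, -0.006], [-0.0, 1.0, -0.001], [0.006, -0.001, -1.0]]
contact_force: [-0.0, -0.6, -0.6]
finger_gap: 85.4
grip_force: 0.0
clock: 41.0
tcp_pos: [427.8, 89.7, 250.7]
tool_rot: [[-1.0, 0.001, -0.005], [0.001, 1.0, -0.001], [0.005, -0.001, -1.0]]
contact_force: [-0.6, -0.1, -0.3]
finger_gap: 85.8
grip_force: 0.0
clock: 41.83
tcp_pos: [433.8, 91.6, 250.7]
tool_rot: [[-1.0, -0.0, -0.0], [-0.0, 1.0, 0.0], [0.0, 0.0, -1.0]]
contact_force: [-0.5, -0.0, 2.3]
finger_gap: 85.6
grip_force: 0.0
[433.8  91.6 250.7]
(array([434.3,  91.6,  33.6]), 120, np.float64(0.35))
(array([433.5,  91.6,  33.3]), 120, np.float64(0.36))
lidM on jar (array([602.3, 206.7,  41.2]), 120, np.float64(1.41)) [(array([605. , 209.5]), 0.093), (array([636.,  40.]), 0.178), (array([ 635. , -120.5]), 0.109)]
```

```bash
python3 -m handwheel '[[1,-0.1,0.05,2,0,0,0],[1,0,0,3,0,0,0],[1,0,0,3,0,0,0],[1,0,0,3,0,0,0],[1,0,0,2.5,0,0,0],[1,0,0,1.5,0,0,0],[1,0,0,0.7,0,0,0],[1,0,0,0.5,0,0,0],[1,0,0,0,0,0,0],[0,0,0,0,0,0,0]]' 40
python3 -m handwheel '[[0,0,0,0,0,0,0],[0,0,0,0,0,0,0],[0,0,0,0,0,0,0],[0,0,0,0,0,0,0],[0,0,0,0,0,0,0],[0,0,0,0,0,0,0],[0,0,0,0,0,0,0],[0,0,0,0,0,0,0],[0,0,0,0,0,0,0],[0,0,0,0,0,0,0]]'
python3 -m handwheel '[[0,0,0,-0.5,0,0,0],[0,0,0,-1.5,0,0,0],[0,0,0,-2.5,0,0,0],[0,0,0,-3,0,0,0],[0,0,0,-3,0,0,0],[0,0,0,-3,0,0,0],[0,0,0,-2.7,0,0,0],[0,-3.5,-0.77,0,0,0,0],[0,-3.5,-0.77,0,0,0,0],[0,-3.5,-0.77,0,0,0,0]]'
python3 -m handwheel '[[0,-3.5,-0.77,0,0,0,0],[0,-3.5,-0.77,0,0,0,0],[0,-3.5,-0.77,0,0,0,0],[0,-3.5,-0.77,0,0,0,0],[0,0,0,0,0,0,0],[0,0,0,0,0,0,0],[0,0,0,0,0,0,0],[0,0,0,0,0,0,0],[0,0,0,0,0,0,0],[0,0,0,0,0,0,0]]'
python3 -m handwheel '[[0,0,0,0,0,0,0],[0,0,0,0,0,0,0],[0,0,0,0,0,0,0],[0,0,0,0,0,0,0],[0,0,0,0,0,0,0],[0,0,0,0,0,0,0],[0,0,0,0,0,0,0],[0,0,0,0,0,0,0],[0,0,0,0,0,0,0],[0,0,0,0,0,0,0]]'
cat > held.py <<'E'
import sys;from h import *
name,R,h,gx,gy=sys.argv[1],*map(float,sys.argv[2:])
s=robot.sense();T=s["tcp_pos"];c=wrist(name);im=cv2.imread(f"pics/{name}.png")
print(T.round(1),"jar hull",jarfit(c,im,(gx,gy),R,h),"rim",circ(c,im,h,(gx,gy),R))
for dz in(-76,-79):print("lid",circ(c,im,T[2]+dz,T[:2],R,.6))
hsv=cv2.cvtColor(im,cv2.COLOR_BGR2HSV);m=cv2.inRange(hsv,(30,22,10),(95,255,255));m=cv2.medianBlur(m,3)
def ext(X,z,tag):
    p,q=w2p(c,[[X[0],X[1],z],[X[0]-R*.0,X[1]+1,z]]);r,cc=int(p[1]),int(p[0])
    l=cc
    while m[r,l]:l-=1
    k=cc
    while m[r,k]:k+=1
    u=r
    while m[u,cc]:u-=1
    print(tag,"model ctr",p.round(1),"R px",(R*(q-p)[0]).round(1),"left/right",l+1,k-1,"top",u+1)
ext((gx,gy),h,"jar");ext(T[:2]-[R*.6,0],T[2]-76,"lid (60% row)")
E
python3 held.py w13 34 40 634.6 38
```

```text
clock: 42.77
tcp_pos: [435.4, 92.1, 89.5]
tool_rot: [[-1.0, -0.0, 0.001], [-0.0, 1.0, 0.0], [-0.001, 0.0, -1.0]]
contact_force: [-0.7, 0.5, 0.1]
finger_gap: 75.4
grip_force: 0.0
clock: 43.6
tcp_pos: [435.1, 92.1, 89.4]
tool_rot: [[-1.0, -0.0, 0.001], [-0.0, 1.0, 0.0], [-0.001, 0.0, -1.0]]
contact_force: [-0.9, -0.5, 6.3]
finger_gap: 18.2
grip_force: 38.9
clock: 44.43
tcp_pos: [541.0, 68.9, 252.3]
tool_rot: [[-1.0, -0.001, 0.003], [-0.001, 1.0, 0.0], [-0.003, 0.0, -1.0]]
contact_force: [0.2, -0.5, -0.3]
finger_gap: 18.5
grip_force: 39.1
clock: 45.27
tcp_pos: [678.9, 38.6, 251.9]
tool_rot: [[-1.0, -0.001, 0.001], [-0.001, 1.0, 0.0], [-0.001, 0.0, -1.0]]
contact_force: [0.3, 0.6, -0.4]
finger_gap: 18.4
grip_force: 39.1
clock: 46.1
tcp_pos: [679.8, 38.2, 250.7]
tool_rot: [[-1.0, -0.0, -0.0], [-0.0, 1.0, 0.0], [0.0, 0.0, -1.0]]
contact_force: [-0.6, 0.7, -0.5]
finger_gap: 18.7
grip_force: 39.1
[679.8  38.2 250.7] jar hull (array([634.1,  37.5]), 0.097) rim (array([633.8,  37.5,  33.2]), 120, np.float64(0.29))
lid (array([676.9,  36.8,  32.8]), 90, np.float64(1.42))
lid (array([678.4,  36.8,  33.5]), 95, np.float64(1.74))
jar model ctr [257.8 130.5] R px 38.8 left/right 258 256 top 131
lid (60% row) model ctr [259.2 215.4] R px 68.6 left/right 200 312 top 185
```

```bash
python3 -m handwheel '[[0,1.43,0.02,0,0,0,0],[0,1.5,0,0,0,0,0],[0,1.5,0,1,0,0,0],[0,0,0,2.5,0,0,0],[0,0,0,3,0,0,0],[0,0,0,2.5,0,0,0],[0,0,0,2,0,0,0],[0,0,0,0.6,0,0,0],[0,0,0,0.3,0,0,0],[0,0,0,0,0,0,0]]'
python3 -m handwheel '[[0,0,0,0.1,0,0,0],[0,0,0,0.1,0,0,0],[0,0,0,0.1,0,0,0],[0,0,0,0,0,0,0],[0,0,0,0,0,0,0],[0,0,0,0,0,0,0],[0,0,0,0,0,0,0],[0,0,0,0,0,0,0],[0,0,0,0,0,0,0],[0,0,0,0,0,0,0]]'
```

```text
clock: 46.98
tcp_pos: [635.6, 38.4, 131.9]
tool_rot: [[-1.0, -0.0, -0.0], [-0.0, 1.0, 0.0], [0.0, 0.0, -1.0]]
contact_force: [-0.3, -0.2, -0.5]
finger_gap: 18.5
grip_force: 39.1
clock: 47.82
tcp_pos: [635.4, 38.4, 128.8]
tool_rot: [[-1.0, -0.0, 0.0], [-0.0, 1.0, 0.0], [-0.0, 0.0, -1.0]]
contact_force: [0.3, -0.2, 0.8]
finger_gap: 18.4
grip_force: 39.1
```

```bash
python3 -m handwheel '[[0,0,0,0.1,0,0,0],[0,0,0,0.1,0,0,0],[0,0,0,0.1,0,0,0],[0,0,0,0.1,0,0,0],[0,0,0,0.1,0,0,0],[0,0,0,0.05,0,0,0],[0,0,0,0,0,0,0],[0,0,0,0,0,0,0],[0,0,0,0,0,0,0],[0,0,0,0,0,0,0]]'
```

```text
clock: 48.65
tcp_pos: [635.4, 38.4, 123.5]
tool_rot: [[-1.0, -0.0, 0.0], [-0.0, 1.0, 0.0], [-0.0, 0.0, -1.0]]
contact_force: [-1.4, 0.3, 2.7]
finger_gap: 18.3
grip_force: 39.4
```

```bash
python3 -m handwheel '[[1,0,0,0,0,0,0],[1,0,0,0,0,0,0],[1,0,0,0,0,0,0],[1,0,0,0,0,0,0],[1,0,0,0,0,0,0],[1,0,0,0,0,0,0],[1,0,0,0,0,0,0],[1,0,0,0,0,0,0],[1,0,0,-0.8,0,0,0],[1,0,0,-2,0,0,0]]'
python3 -m handwheel '[[1,0,0,-3,0,0,0],[1,0,0,-3.5,0,0,0],[1,0,0,-3.5,0,0,0],[1,2.63,2.68,0,0,0,0],[1,2.63,2.68,0,0,0,0],[1,2.63,2.68,0,0,0,0],[1,2.63,2.68,0,0,0,0],[1,2.63,2.68,0,0,0,0],[1,2.63,2.68,0,0,0,0],[1,2.63,2.68,0,0,0,0]]'
python3 -m handwheel '[[1,0,0,0,0,0,0],[1,0,0,0,0,0,0],[1,0,0,0,0,0,0],[1,0,0,0,0,0,0],[1,0,0,0,0,0,0],[1,0,0,0,0,0,0],[1,0,0,0,0,0,0],[1,0,0,0,0,0,0],[1,0,0,0,0,0,0],[1,0,0,0,0,0,0]]'
python3 - <<'E'
from h import *
s=robot.sense();print(s["tcp_pos"].round(1))
c=wrist("w14");im=cv2.imread("pics/w14.png")
for z in(9,12):print(circ(c,im,z,(452,226),48))
im=robot.get_image("top");t=cam(im);b=np.ascontiguousarray(im["color"][:,:,::-1]);cv2.imwrite("pics/top6.png",b)
print("lidM,S on jar",circ(t,b,56,(602,206),41),circ(t,b,46,(634,38),34),jarfit(t,b,(632,-117),48,60))
E
```

```text
clock: 49.48
tcp_pos: [633.6, 38.5, 149.0]
tool_rot: [[-1.0, -0.0, -0.006], [-0.0, 1.0, 0.0], [0.006, 0.0, -1.0]]
contact_force: [0.4, 0.2, 0.8]
finger_gap: 85.6
grip_force: 0.0
clock: 50.32
tcp_pos: [449.9, 226.9, 252.2]
tool_rot: [[-1.0, 0.0, 0.001], [0.0, 1.0, 0.0], [-0.001, 0.0, -1.0]]
contact_force: [0.3, 1.8, 0.0]
finger_gap: 85.5
grip_force: 0.0
clock: 51.15
tcp_pos: [451.4, 225.8, 251.2]
tool_rot: [[-1.0, 0.0, -0.0], [0.0, 1.0, 0.0], [0.0, 0.0, -1.0]]
contact_force: [-0.6, 0.7, -0.5]
finger_gap: 85.7
grip_force: 0.0
[451.4 225.8 251.2]
(array([452.6, 229.3,  47.7]), 120, np.float64(0.35))
(array([451.8, 229.3,  47.2]), 120, np.float64(0.34))
lidM,S on jar (array([601.7, 206.9,  41.6]), 120, np.float64(1.42)) (array([633.8,  39.2,  34.3]), 120, np.float64(1.24)) (array([ 635. , -120.5]), 0.106)
```

```bash
python3 -m handwheel '[[1,-0.18,0.41,2,0,0,0],[1,0,0,3,0,0,0],[1,0,0,3,0,0,0],[1,0,0,3,0,0,0],[1,0,0,2.5,0,0,0],[1,0,0,1.5,0,0,0],[1,0,0,0.7,0,0,0],[1,0,0,0.5,0,0,0],[1,0,0,0,0,0,0],[0,0,0,0,0,0,0]]' 40
python3 -m handwheel '[[0,0,0,0,0,0,0],[0,0,0,0,0,0,0],[0,0,0,0,0,0,0],[0,0,0,0,0,0,0],[0,0,0,0,0,0,0],[0,0,0,0,0,0,0],[0,0,0,0,0,0,0],[0,0,0,0,0,0,0],[0,0,0,0,0,0,0],[0,0,0,0,0,0,0]]'
python3 -m handwheel '[[0,0,0,-0.5,0,0,0],[0,0,0,-1.5,0,0,0],[0,0,0,-2.5,0,0,0],[0,0,0,-3,0,0,0],[0,0,0,-3,0,0,0],[0,0,0,-3,0,0,0],[0,0,0,-2.7,0,0,0],[0,-2.23,-3.2,0,0,0,0],[0,-2.23,-3.2,0,0,0,0],[0,-2.23,-3.2,0,0,0,0]]'
python3 -m handwheel '[[0,-2.23,-3.2,0,0,0,0],[0,-2.23,-3.2,0,0,0,0],[0,-2.23,-3.2,0,0,0,0],[0,-2.23,-3.2,0,0,0,0],[0,-2.23,-3.2,0,0,0,0],[0,-2.23,-3.2,0,0,0,0],[0,-2.23,-3.2,0,0,0,0],[0,-2.2,-3.15,0,0,0,0],[0,0,0,0,0,0,0],[0,0,0,0,0,0,0]]'
python3 -m handwheel '[[0,0,0,0,0,0,0],[0,0,0,0,0,0,0],[0,0,0,0,0,0,0],[0,0,0,0,0,0,0],[0,0,0,0,0,0,0],[0,0,0,0,0,0,0],[0,0,0,0,0,0,0],[0,0,0,0,0,0,0],[0,0,0,0,0,0,0],[0,0,0,0,0,0,0]]'
python3 held.py w15 48 60 633.5 -121.5
```

```text
clock: 52.08
tcp_pos: [453.8, 230.3, 90.1]
tool_rot: [[-1.0, -0.0, 0.001], [-0.0, 1.0, 0.0], [-0.001, 0.0, -1.0]]
contact_force: [1.0, 0.6, 0.8]
finger_gap: 75.2
grip_force: 0.0
clock: 52.92
tcp_pos: [453.5, 230.2, 90.0]
tool_rot: [[-1.0, -0.0, 0.001], [-0.0, 1.0, 0.0], [-0.001, 0.0, -1.0]]
contact_force: [-1.8, -0.7, 6.6]
finger_gap: 18.2
grip_force: 39.0
clock: 53.75
tcp_pos: [520.5, 133.6, 252.3]
tool_rot: [[-1.0, -0.003, 0.002], [-0.003, 1.0, 0.0], [-0.002, 0.0, -1.0]]
contact_force: [0.4, 0.4, -0.6]
finger_gap: 18.4
grip_force: 39.2
clock: 54.58
tcp_pos: [698.5, -123.7, 249.1]
tool_rot: [[-1.0, 0.003, -0.002], [0.003, 1.0, 0.001], [0.002, 0.001, -1.0]]
contact_force: [-0.6, 0.7, -0.9]
finger_gap: 18.2
grip_force: 39.2
clock: 55.42
tcp_pos: [698.2, -121.4, 251.3]
tool_rot: [[-1.0, -0.0, 0.0], [-0.0, 1.0, 0.0], [-0.0, 0.0, -1.0]]
contact_force: [-0.7, -0.0, -1.6]
finger_gap: 18.4
grip_force: 39.2
[ 698.2 -121.4  251.3] jar hull (array([ 633.5, -122. ]), 0.068) rim (array([ 632.7, -122. ,   47. ]), 95, np.float64(0.25))
lid (array([ 695.1, -123.5,   46.6]), 78, np.float64(3.38))
lid (array([ 696.6, -123.2,   47.3]), 73, np.float64(2.64))
jar model ctr [258.1 109. ] R px 60.0 left/right 257 316 top 44
lid (60% row) model ctr [259.2 199.4] R px 98.5 left/right 178 335 top 120
```

```bash
python3 -m handwheel '[[0,2,0.01,0,0,0,0],[0,2.35,0,0,0,0,0],[0,2,0,0.5,0,0,0],[0,0,0,2,0,0,0],[0,0,0,3,0,0,0],[0,0,0,2.5,0,0,0],[0,0,0,1.5,0,0,0],[0,0,0,0.5,0,0,0],[0,0,0,0,0,0,0],[0,0,0,0,0,0,0]]'
python3 -m handwheel '[[0,0,0,0.1,0,0,0],[0,0,0,0.1,0,0,0],[0,0,0,0.1,0,0,0],[0,0,0,0.1,0,0,0],[0,0,0,0,0,0,0],[0,0,0,0,0,0,0],[0,0,0,0,0,0,0],[0,0,0,0,0,0,0],[0,0,0,0,0,0,0],[0,0,0,0,0,0,0]]'
```

```text
clock: 56.3
tcp_pos: [635.1, -121.5, 152.0]
tool_rot: [[-1.0, -0.0, 0.001], [-0.0, 1.0, -0.0], [-0.001, -0.0, -1.0]]
contact_force: [0.2, -0.2, -0.6]
finger_gap: 18.5
grip_force: 39.2
clock: 57.13
tcp_pos: [634.7, -121.3, 147.3]
tool_rot: [[-1.0, -0.0, 0.0], [-0.0, 1.0, 0.0], [-0.0, 0.0, -1.0]]
contact_force: [0.2, 0.7, -0.3]
finger_gap: 18.8
grip_force: 39.2
```

```bash
python3 -m handwheel '[[0,0,0,0.1,0,0,0],[0,0,0,0.1,0,0,0],[0,0,0,0.1,0,0,0],[0,0,0,0.05,0,0,0],[0,0,0,0,0,0,0],[0,0,0,0,0,0,0],[0,0,0,0,0,0,0],[0,0,0,0,0,0,0],[0,0,0,0,0,0,0],[0,0,0,0,0,0,0]]'
```

```text
clock: 57.97
tcp_pos: [634.7, -121.3, 144.0]
tool_rot: [[-1.0, -0.0, 0.0], [-0.0, 1.0, 0.0], [-0.0, 0.0, -1.0]]
contact_force: [-1.8, 0.3, 4.3]
finger_gap: 18.2
grip_force: 39.6
```

```bash
python3 -m handwheel '[[1,0,0,0,0,0,0],[1,0,0,0,0,0,0],[1,0,0,0,0,0,0],[1,0,0,0,0,0,0],[1,0,0,0,0,0,0],[1,0,0,0,0,0,0],[1,0,0,0,0,0,0],[1,0,0,0,0,0,0],[1,0,0,-0.8,0,0,0],[1,0,0,-2,0,0,0]]'
python3 -m handwheel '[[1,0,0,-3,0,0,0],[1,0,0,-3,0,0,0],[0,0,0,-3,0,0,0],[0,0,0,-2.8,0,0,0],[0,1.44,-3.35,0,0,0,0],[0,1.44,-3.35,0,0,0,0],[0,1.44,-3.35,0,0,0,0],[0,1.44,-3.35,0,0,0,0],[0,1.44,-3.35,0,0,0,0],[0,1.44,-3.35,0,0,0,0]]'
python3 -m handwheel '[[0,1.44,-3.35,0,0,0,0],[0,1.45,-3.33,0,0,0,0],[0,0,0,0,0,0,0],[0,0,0,0,0,0,0],[0,0,0,0,0,0,0],[0,0,0,0,0,0,0],[0,0,0,0,0,0,0],[0,0,0,0,0,0,0],[0,0,0,0,0,0,0],[0,0,0,0,0,0,0]]'
python3 - <<'E'
from h import *
im=robot.get_image("top");t=cam(im);b=np.ascontiguousarray(im["color"][:,:,::-1]);cv2.imwrite("pics/top7.png",b)
print(circ(t,b,56,(602,206),41),circ(t,b,46,(634,38),34),circ(t,b,66,(634,-121),48))
i2=robot.get_image("scene")["color"][:,:,::-1]
cv2.imwrite("pics/fin.png",np.vstack([cv2.resize(b[120:245,180:440],(780,375),interpolation=cv2.INTER_CUBIC)[:330],cv2.resize(i2[140:270,170:477],(780,268),interpolation=cv2.INTER_CUBIC)]))
E
```

```text
clock: 58.8
tcp_pos: [633.0, -120.8, 169.4]
tool_rot: [[-1.0, -0.0, -0.005], [-0.0, 1.0, 0.002], [0.005, 0.002, -1.0]]
contact_force: [0.1, 0.1, -0.0]
finger_gap: 85.4
grip_force: 0.0
clock: 59.63
tcp_pos: [547.5, -323.7, 290.7]
tool_rot: [[-1.0, -0.0, 0.001], [-0.0, 1.0, -0.001], [-0.001, -0.001, -1.0]]
contact_force: [0.9, -0.5, 0.9]
finger_gap: -0.4
grip_force: 0.0
clock: 60.47
tcp_pos: [519.9, -388.4, 289.9]
tool_rot: [[-1.0, -0.001, 0.0], [-0.001, 1.0, 0.0], [-0.0, 0.0, -1.0]]
contact_force: [-0.4, -0.5, -0.8]
finger_gap: 0.1
grip_force: 0.0
(array([602.1, 206.9,  41.2]), 120, np.float64(1.28)) (array([633.6,  39.2,  34.3]), 120, np.float64(1.24)) (array([ 631.4, -117.9,   50.2]), 120, np.float64(1.94))
```

View pics/fin.png

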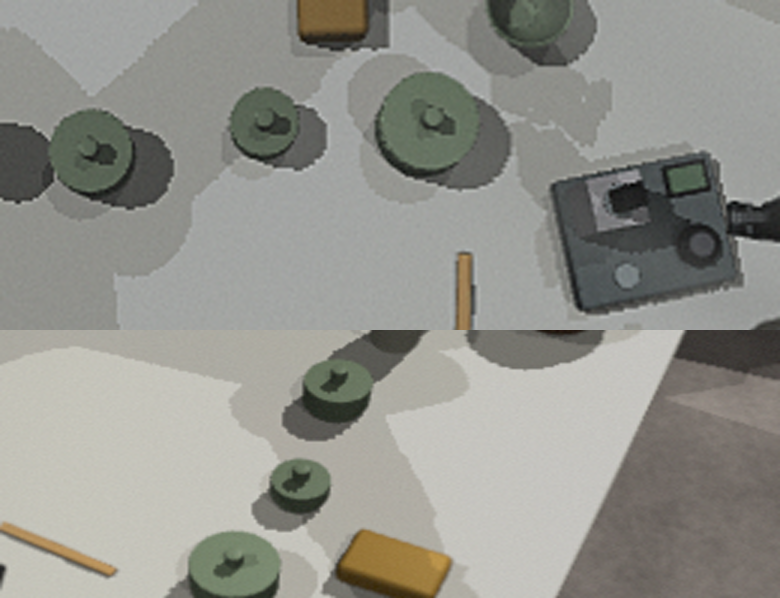

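All three lids look seated and level, and the probe is in its stand. Pressing the button again.

```bash
python3 -m handwheel '[[0,0.0,-0.1,2,0,0,0],[0,0,0,3,0,0,0],[0,0,0,3,0,0,0],[0,0,0,3,0,0,0],[0,0,0,2.5,0,0,0],[0,0,0,1.5,0,0,0],[0,0,0,0.6,0,0,0],[0,0,0,0,0,0,0],[0,0,0,0,0,0,0],[0,0,0,0,0,0,0]]'
python3 -m handwheel '[[0,0,0,0.2,0,0,0],[0,0,0,0.2,0,0,0],[0,0,0,0.2,0,0,0],[0,0,0,0.2,0,0,0],[0,0,0,0.2,0,0,0],[0,0,0,0.1,0,0,0],[0,0,0,0.1,0,0,0],[0,0,0,0,0,0,0],[0,0,0,0,0,0,0],[0,0,0,0,0,0,0]]'
```

```text
clock: 61.4
tcp_pos: [520.2, -390.8, 135.5]
tool_rot: [[-1.0, -0.0, 0.002], [-0.0, 1.0, -0.002], [-0.002, -0.002, -1.0]]
contact_force: [-0.1, -0.8, 0.7]
finger_gap: -0.0
grip_force: 0.0
clock: 62.23
tcp_pos: [519.5, -390.2, 122.0]
tool_rot: [[-1.0, -0.0, 0.0], [-0.0, 1.0, -0.0], [-0.0, -0.0, -1.0]]
contact_force: [-0.3, -0.1, 3.0]
finger_gap: 0.0
grip_force: 1.4
```

```bash
python3 -m handwheel '[[0,0,0,0.2,0,0,0],[0,0,0,0.2,0,0,0],[0,0,0,0.1,0,0,0],[0,0,0,0.1,0,0,0],[0,0,0,0.1,0,0,0],[0,0,0,0,0,0,0],[0,0,0,0,0,0,0],[0,0,0,0,0,0,0],[0,0,0,0,0,0,0],[0,0,0,0,0,0,0]]'
python3 -m handwheel '[[0,0,0,0,0,0,0],[0,0,0,0,0,0,0],[0,0,0,0,0,0,0],[0,0,0,-1,0,0,0],[0,0,0,-2,0,0,0],[0,0,0,-3,0,0,0],[0,0,0,-3.5,0,0,0],[0,0,0,-3.5,0,0,0],[0,0,0,-2,0,0,0],[0,0,0,0,0,0,0]]'
python3 -m handwheel '[[0,0,0,0,0,0,0],[0,0,0,0,0,0,0],[0,0,0,0,0,0,0],[0,0,0,0,0,0,0],[0,0,0,0,0,0,0],[0,0,0,0,0,0,0],[0,0,0,0,0,0,0],[0,0,0,0,0,0,0],[0,0,0,0,0,0,0],[0,0,0,0,0,0,0]]'
python3 - <<'E'
from h import *
im=robot.get_image("top");t=cam(im);b=np.ascontiguousarray(im["color"][:,:,::-1]);a=cv2.imread("pics/top7.png")
print(circ(t,b,56,(602,206),41),circ(t,b,46,(634,38),34),circ(t,b,66,(634,-121),48), np.abs(b[135:250,180:360].astype(int)-a[135:250,180:360]).mean())
E
```

```text
clock: 63.07
tcp_pos: [519.5, -390.2, 118.3]
tool_rot: [[-1.0, -0.0, 0.002], [-0.0, 1.0, -0.002], [-0.002, -0.002, -1.0]]
contact_force: [-6.0, 5.0, 22.7]
finger_gap: -0.1
grip_force: 11.5
clock: 63.9
tcp_pos: [521.0, -391.6, 270.3]
tool_rot: [[-1.0, -0.0, 0.006], [-0.0, 1.0, -0.006], [-0.006, -0.006, -1.0]]
contact_force: [0.6, -0.5, 0.8]
finger_gap: -0.1
grip_force: 0.0
clock: 64.73
tcp_pos: [519.5, -390.2, 264.8]
tool_rot: [[-1.0, -0.0, 0.0], [-0.0, 1.0, 0.0], [-0.0, 0.0, -1.0]]
contact_force: [0.2, -0.3, 0.1]
finger_gap: 0.3
grip_force: 0.0
(array([601.7, 207. ,  41.3]), 120, np.float64(1.26)) (array([633.5,  39.3,  34.3]), 120, np.float64(1.23)) (array([ 631.1, -118. ,   50.3]), 120, np.float64(2.03)) 2.297520128824477
```

The button bottomed out at 118.3, the same as the first press, and has been released. Nothing on the table moved.

```bash
python3 -c "
from plant import robot
print(robot.hand_in())"
```

```text
the job is handed in; nothing more can be done
None
```

I completed every step and handed the job in at about 65 s: record started, disc and three spots touched, probe back in its stand, all three lids seated, record closed; no verdict came back.

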